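# Set a limit switch to a spacer, taking up the backlash

### The job

Set the limit switch on the bench fixture to the thicker of the two metal spacers: with the black knob, back the switch carriage off, stand the thicker spacer upright and square on the base between the target plate and the plunger, and let go of it. Then turn the knob clockwise to bring the switch up gently until the spacer is against the target plate and its plunger is about half pressed in (about 6 N, well short of bottoming), and let go. The drive has backlash, so the last turn must be clockwise, with the slack left taken up: if you go too far, back well off and come up again; move the carriage only by its knob and leave the other things on the bench alone.

Things in the scene. Friction and masses are not known exactly. Their poses are not given: they have to be found in the camera images.
- fixture: Aluminium base plate, 160 (x) by 340 (y) by 12 mm thick, fixed to the bench; position and yaw vary. Origin: centre of its underside. Its flat top, 12 mm above the bench, carries the rest of the fixture. The carriage slides along its y axis; the centre line of carriage, plunger and target is at x = +30 mm.
- target: Fixed steel plate standing on the base, 70 (x) by 12 (y), 32 mm high, with a low foot behind it (-y). Origin: centre of the upright plate's underside, on the base's top, on the carriage's centre line; axes parallel to the fixture's. Its face towards the switch is the plane y = +6 mm; the plunger comes to it from +y. Its place along the base varies; at the start the gap to the plunger is 16 to 29 mm.
- carriage: Steel slide, 60 (x) by 110 (y) by 14 mm, carrying a grey limit switch (36 by 50, top 29 mm above the base) with a 10 mm round plunger, 15 mm above the base, sticking out 10 mm towards the target (-y). Origin: on the base's top, on the centre line. The switch is clamped by hand: the free tip lies 57.5 to 66.5 mm before the origin, not measured. Travel: 30 mm away (+y), 10 mm towards the target.
- knob_grip (a point): On the vertical axis of the black bar knob, 80 mm above the bench, 10 mm below its top. Bar 46 mm long (x), 14 mm thick (y); grip across y. The hub below it ends 56 mm above the bench. Clockwise from above moves the carriage to the target, 15 mm per rad once the play is out. Carriage drag at the knob: 0.2 N m turning, 0 to 0.1 once stopped; each newton on the plunger adds 0.015.
- knob (a joint): Free play (backlash) of the knob: its angle relative to the drive shaft, -0.15 to +0.15 rad. +0.15: slack taken up clockwise; -0.15: counter-clockwise. Within it the knob turns almost freely (0.02 N m); the start varies. It does not tell where the carriage is. The drag holds the carriage where it is left, also against the plunger's spring (3 N per mm from zero, bottoms at 4 mm).
- spacer: The thicker spacer, loose, aluminium, about 0.22 kg: a block 44 (x) by 30 thick (y) by 36 mm high with a grip stem, 30 (x) by 16 mm (y), on its middle, 70 mm high in all. Origin: centre of its underside. Stands upright on the bench at the start. Its 30 mm thickness goes along the fixture's y; either way round will do.
- thin_spacer: The other spacer, of the same shape but only 18 mm thick (y), stem 30 by 12 mm, same heights. Not wanted. It and the thick one may have swapped places. Leave alone.
- meter: Orange hand multimeter lying flat, 150 by 80 by 36 mm. Origin: centre of its underside. Leave alone.
- driver: Screwdriver with yellow handle, 200 mm long, lying flat along its x. Origin: under its middle. Leave alone.
- tape: Roll of black tape lying flat, 64 mm outer diameter, 19 mm high. Leave alone.
- terminals: White terminal strip, 45 by 100 by 30 mm. Leave alone.
- contactor: Black and grey contactor, 70 by 45 mm, 72 mm high. Leave alone.
- parts_box: Open black box of screws, 110 by 90 by 35 mm. Leave alone.
There are look-alikes about, which are no part of the job. Leave any red look-alike of the spacer alone.

How it is judged:
By the outcome, as a careful person would: the job done as asked, in the order asked, and still so for the second after the job is handed in, with the robot touching nothing.
It also fails if it takes over 72 s, if anything falls off the work surface, if the arm or the gripper's body presses on something with over 40 N, if the wrist force passes 120 N, or if a joint passes its speed limit or range.

### The arm

A 7-joint arm with a two-finger parallel gripper is mounted at the origin on the work surface. World frame = base frame: x ahead of the robot, y to its left, z up, the work surface at z = 0. Lengths are in mm, angles in rad, forces in N, time in s.
With the tool pointing down it reaches from about 400 to 875 mm from the base axis. Payload 4.4 kg.
Tool frame: the origin (TCP) lies midway between the tips of the shut fingers; the grasp point (between the pads) lies 19 mm behind it (ctrl.pinch_z is the distance from the TCP to the grasp point, in mm); z points along the fingers, y is the line along which they close (so a half turn about z gives the same grasp; the last joint's range is limited). The gripper opens to 85 mm and grips with 20 to 120 N. Pads are 22 mm wide; open, the fingers measure 114 mm over their backs; the gripper's body (76 mm by 85 mm) begins 54 mm behind the grasp point. The pads swing forward as they close: fully open they stand 13 mm farther back than shut.
Start: joints at [-1.396, 0.628, 0.038, 1.517, -0.027, 0.996, -0.02], TCP at [154.985, 631.267, 193.613] pointing down, gripper open.
Joint ranges: [-3.06, 3.06], [-0.37, 2.12], [-1.25, 1.32], [0.18, 2.47], [-1.1, 4.24], [0.23, 1.98], [-2.94, 2.94]. Speed limits (rad/s): [2.57, 2.57, 3.14, 3.14, 3.14, 3.14, 3.14].

### API

Orientations are given as [roll, pitch, yaw] about the fixed x, y, z axes, in that order (R = Rz(yaw) Ry(pitch) Rx(roll)).
In Python, from cell import read_state, cams, order, ctrl gives the robot as it stands.
- The arm moves only by the tool move_arm, never from a script. Its argument "targets" is text: rows parted by semicolons, each of 7 numbers parted by spaces: the gripper's target within -1 to 1 (fully open at 1, half-way at 0, shut at -1), then the shift along the tool's x, y, z in cm, then the turn, a rotation vector about the tool's x, y, z in degrees. A call has 1 to 5 rows; each row shifts and turns the commanded pose from where the row before left it, along the tool's axes as they then stand; what a row does not reach is not made up. A row lasts 1/12 s, in which the tool goes at most 41.7 mm and 7.16 degrees, less where a joint would pass 70% of its speed; a pose out of reach is approached as far as the arm can. A call with a gripper value outside its range is refused whole. The fingers move at their own pace and stop on an object; the grip force is fixed at half the most. Time passes only in rows, so rows that do not move let the fingers close. It gives the time, the measured TCP pose, the force, the opening and the grip force at its end, in the units of the state.
- read_state(): the state, without advancing time (a new reading comes with each control period).
- cams.get_image(name): name is "scene" or "top" or "wrist"; returns a dict with "color" (480x640x3 uint8, red, green, blue), "fovy" (degrees; the focal length in pixels is half the picture's height over the tangent of half this angle, whatever the lens; pixels are square), "cx", "cy" (the principal point, pixels), "rvec" (rotation vector, rad) and "tvec" (3), from world to camera coordinates, as OpenCV has them. Camera axes: x right, y down, z forward; pixel columns grow to the right and rows downward; lengths in mm; the calibration is good to about 2 mm. A picture is of the moment at which its call begins. There is no depth.
- order.finish_job(): hands the job in; it is judged then, once.
The state is a dict: "clock": time; "qpos": joint angles; "qd": joint speeds; "tau": joint torques, N m; "eef_pos": TCP position; "tool_rot": TCP orientation; "force": force on the tool from outside, world axes, zero at the start; "torque": the same for the moment, N m; "width": finger opening in mm; "gripper_force": force on a finger pad.
Only numpy, scipy, OpenCV 4.12 (cv2) and the standard library are available. Lean on these libraries where they do the work, as an engineer would, in place of code of your own. Each camera call takes 0.05 s, during which the arm holds its last target. There are 200 camera calls.

## Working session

There is one attempt and no reset: what is moved stays moved. The work goes in short steps, Python scripts to look and compute and a tool call to move; the robot and the scene stay as the last step left them, time stands still between calls to the robot, and variables do not carry over. Pictures are saved under pics/ and viewed, at most 10 in all, crops included, and the job is handed in when it is done.

Besides the shell and the picture viewer there is one more tool, called after "Request:" by a JSON object that holds its "name" and its "arguments", one argument or row to a line. move_arm: Moves the arm, as the interface text tells. Its arguments: {"type":"object","properties":{"targets":{"type":"string"}},"required":["targets"]}

```bash
mkdir -p pics
cat > h.py <<'E'
import numpy as np,cv2,pickle
from cell import read_state,cams,order,ctrl
def snap(n,tag):
    d=cams.get_image(n); cv2.imwrite(f'pics/{tag}.png',d['color'][:,:,::-1]); pickle.dump(d,open(f'pics/{tag}.pkl','wb')); return d
def ld(tag): return pickle.load(open(f'pics/{tag}.pkl','rb'))
def K(d):
    f=240/np.tan(np.radians(d['fovy'])/2); return np.array([[f,0,d['cx']],[0,f,d['cy']],[0,0,1.]])
def ray(d,u,v):
    R=cv2.Rodrigues(np.array(d['rvec'],float))[0]; t=np.array(d['tvec'],float).ravel()
    return -R.T@t, R.T@np.linalg.solve(K(d),[u,v,1])
def atz(d,u,v,z):
    c,r=ray(d,u,v); return (c+r*(z-c[2])/r[2]).round(1)
def proj(d,P):
    return cv2.projectPoints(np.array(P,float).reshape(-1,3),np.array(d['rvec'],float),np.array(d['tvec'],float),K(d),None)[0].reshape(-1,2).round(1)
E
python3 - <<'E'
from h import *
for n in ['scene','top','wrist']:
    d=snap(n,n+'0'); print(n,d['fovy'],ray(d,320,240))
print(read_state())
E
```

```text
scene 52.84425247314302 (array([1037.43432683, -694.04765242,  648.45472783]), array([-0.46866676,  0.68087222, -0.56295267]))
top 57.423935568147485 (array([4.66711658e+02, 1.25877535e-01, 9.86832293e+02]), array([ 0.08035966, -0.00518575, -0.99679364]))
wrist 59.038994644526184 (array([ 72.68174018, 652.55243867, 372.86104376]), array([ 0.31846535, -0.08070673, -0.94449398]))
{'clock': 0.15, 'qpos': array([-1.39580497,  0.62915743,  0.03848926,  1.51813366, -0.02701606,
        0.99632008, -0.01999443]), 'qd': array([ 2.74266346e-03, -3.12842187e-03,  7.04491794e-04, -4.22001641e-03,
       -7.56261353e-04,  4.18202961e-04, -3.66001324e-05]), 'tau': array([ 2.79374595e-03, -5.63797796e+01,  1.22812562e+00, -1.93650734e+01,
        1.11730263e-02,  7.35262904e-03, -2.13498168e-05]), 'eef_pos': array([154.86571355, 630.72730528, 192.88721908]), 'tool_rot': array([-3.14009326e+00,  1.93557743e-05,  2.90076519e+00]), 'force': array([-0.22907491, -0.03796916, -0.46087891]), 'torque': array([ 0.01874171, -0.06689072, -0.02137848]), 'gripper_force': 0.0, 'width': 85.04376566729329}
```

View pics/top0.png

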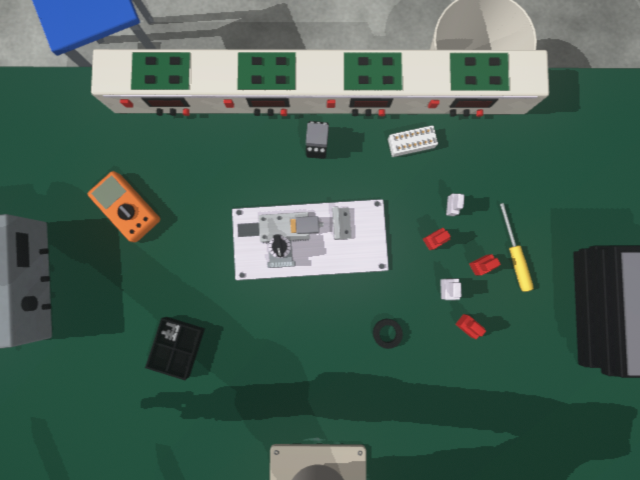

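View pics/scene0.png

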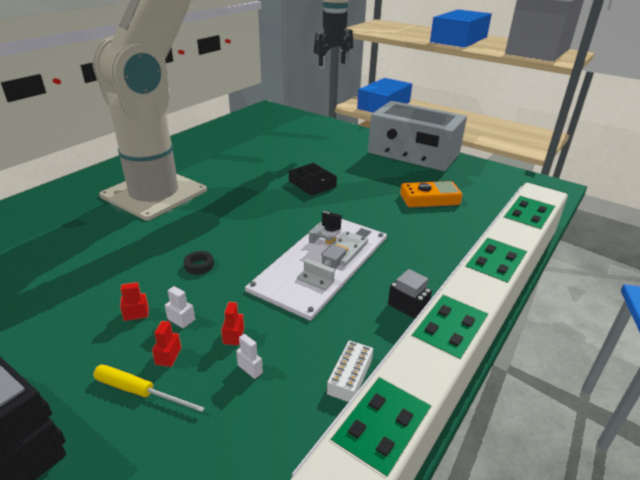

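The top view shows the fixture at (310,240), with the knob near (280,243) and the target near (342,222). The two bright spacers are at (455,204) and (451,289), and the latter looks thicker. I'll enlarge both areas.

Run:
```python
from h import *
a=cv2.imread('pics/top0.png')
A=cv2.resize(a[192:292,228:395],None,fx=4.7,fy=4.7,interpolation=cv2.INTER_CUBIC)
cv2.imwrite('pics/cA.png',A)
B=cv2.resize(a[185:310,425:480],None,fx=4.6,fy=4.6,interpolation=cv2.INTER_CUBIC)
s=cv2.imread('pics/scene0.png')
C=cv2.resize(s[280:385,155:270],None,fx=4.6,fy=4.6,interpolation=cv2.INTER_CUBIC)
h=max(B.shape[0],C.shape[0]);o=np.zeros((h,B.shape[1]+C.shape[1],3),np.uint8);o[:B.shape[0],:B.shape[1]]=B;o[:C.shape[0],B.shape[1]:]=C
cv2.imwrite('pics/cB.png',o);print(o.shape,B.shape)
```

```text
(575, 782, 3) (575, 253, 3)
```

View pics/cA.png

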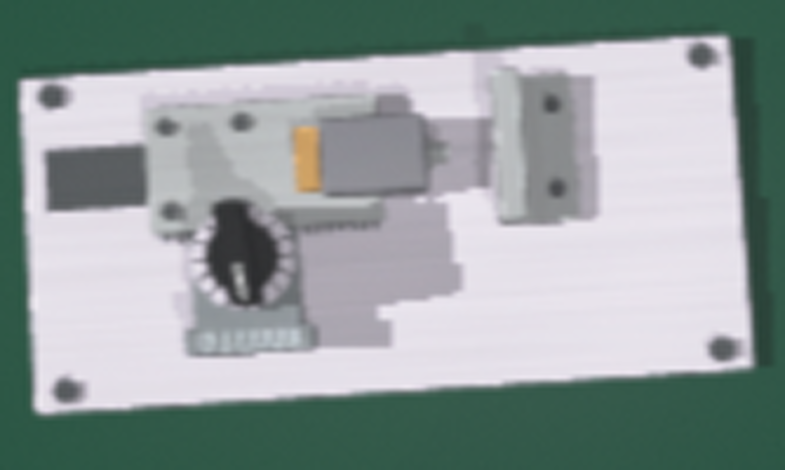

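View pics/cB.png

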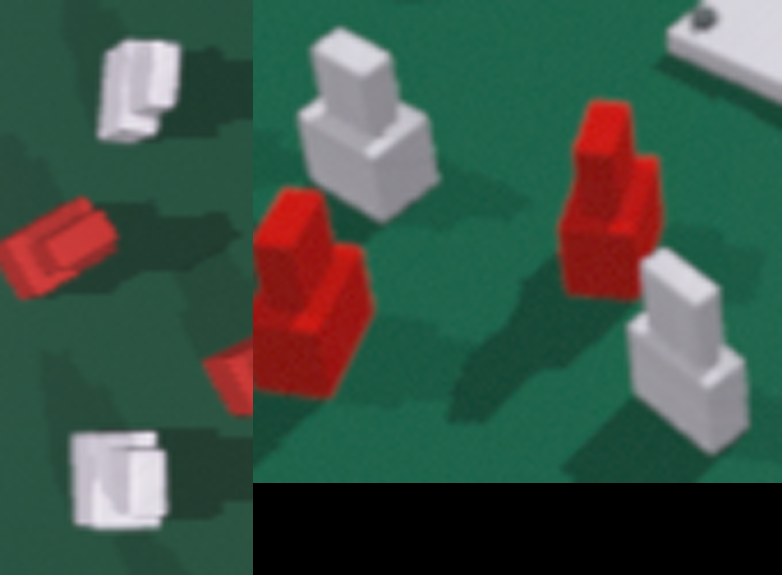

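Thick spacer is the one at top (451,289): its stem-top face spans about crop x 130–166, y 450–517, and it is near-aligned with world x. Fixture corners in the crop are (20,78), (730,36), (753,368) and (35,412). The knob's centre is about (241,253). I'll fit the poses next.

Run:
```python
from h import *
from scipy.optimize import least_squares
T=ld('top0');S=ld('scene0')
def fit(obs,x0):
    def res(p):
        c,s=np.cos(p[2]),np.sin(p[2]);r=[]
        for d,uv,P in obs:
            w=[p[0]+c*P[0]-s*P[1],p[1]+s*P[0]+c*P[1],P[2]]
            r+=list(proj(d,w)[0]-uv)
        return np.array(r)
    o=least_squares(res,x0,diff_step=1e-3,loss='soft_l1',x_scale=[10,10,.1]);return o.x,res(o.x).reshape(-1,2).round(1)
a=lambda x,y:np.array([228+x/4.7,192+y/4.7])
b=lambda x,y:np.array([425+x/4.6,185+y/4.6])
c=lambda x,y:np.array([155+(x-253)/4.6,280+y/4.6])
F=[(T,a(20,78),(80,170,12)),(T,a(730,36),(80,-170,12)),(T,a(753,368),(-80,-170,12)),(T,a(35,412),(-80,170,12))]
p,r=fit(F,[450,30,.06]);print('fixture',p,r.tolist())
Sp=[(T,b(72,434),(22,15,0)),(T,b(75,527),(-22,15,0)),(T,b(166,450),(15,-8,70)),(T,b(167,516),(-15,-8,70)),
(S,c(311,47),(-15,-8,70)),(S,c(341,28),(-15,8,70)),(S,c(391,55),(15,8,70)),(S,c(362,75),(15,-8,70)),(S,c(383,221),(22,-15,0)),(S,c(440,180),(22,15,0)),(S,c(373,153),(22,-15,36))]
q,r=fit(Sp,[380,-230,0.0]);print('spacer',q,r.tolist())
R=np.array([[np.cos(p[2]),-np.sin(p[2])],[np.sin(p[2]),np.cos(p[2])]])
def loc(w): return (R.T@(np.array(w)[:2]-p[:2])).round(1)
for n,uv,z in [('knob',a(241,253),90),('knobA',a(231,203),90),('knobB',a(248,303),90),('tip',a(447,150),27),('tgtT',a(492,75),44),('tgtB',a(499,218),44),('swfront',a(428,150),41)]:
    w=atz(T,*uv,z);print(n,w,loc(w))
print(atz(T,T['cx'],T['cy'],0))
```

```text
fixture [ 5.48600920e+02  2.62966863e+01 -6.83356025e-03] [[-1.4, -6.3], [-1.2, 4.1], [-6.0, 4.9], [-6.4, -6.1]]
spacer [ 441.31961899 -287.99022319    0.        ] [[-1.3, -2.0], [-1.5, -2.5], [-1.2, -1.9], [-1.1, -1.8], [-0.8, -0.5], [-0.4, -0.9], [-0.3, -0.5], [-0.8, -0.1], [-0.6, 0.3], [-0.8, 0.1], [-1.0, 0.6]]
knob [526.7  79.   90. ] [-22.3  52.6]
knobA [548.6  83.6  90. ] [-0.4 57.3]
knobB [504.9  75.7  90. ] [-44.   49.1]
tip [579.7 -11.6  27. ] [ 31.4 -37.7]
tgtT [612.6 -32.1  44. ] [ 64.4 -58. ]
tgtB [546.3 -35.4  44. ] [ -1.9 -61.7]
swfront [578.   -2.7  41. ] [ 29.6 -28.8]
[547.2   3.9   0. ]
```

```bash
sed -i 's/reshape(-1,2).round(1)/reshape(-1,2)/; s/return (c+r\*(z-c\[2\])\/r\[2\]).round(1)/return c+r*(z-c[2])\/r[2]/' h.py
cat >> h.py <<'E'
from scipy.optimize import least_squares
def fit(obs,x0):
    def res(p):
        c,s=np.cos(p[2]),np.sin(p[2])
        return np.concatenate([proj(d,[p[0]+c*P[0]-s*P[1],p[1]+s*P[0]+c*P[1],P[2]])[0]-uv for d,uv,P in obs])
    o=least_squares(res,x0,loss='soft_l1',x_scale=[10,10,.1]);return o.x.round(3),res(o.x).reshape(-1,2).round(1)
a=lambda x,y:np.array([228+x/4.7,192+y/4.7])
b=lambda x,y:np.array([425+x/4.6,185+y/4.6])
c=lambda x,y:np.array([155+(x-253)/4.6,280+y/4.6])
E
python3 - <<'E'
from h import *
np.set_printoptions(suppress=True,precision=1)
T=ld('top0');S=ld('scene0')
F=[(T,a(20,78),(80,170,12)),(T,a(730,36),(80,-170,12)),(T,a(753,368),(-80,-170,12)),(T,a(35,412),(-80,170,12))]
p,r=fit(F,[550,30,.06]);print('fixture',list(p),r.tolist())
Sp=[(T,b(72,434),(22,15,0)),(T,b(75,527),(-22,15,0)),(T,b(166,450),(15,-8,70)),(T,b(167,516),(-15,-8,70)),
(S,c(311,47),(-15,-8,70)),(S,c(341,28),(-15,8,70)),(S,c(391,55),(15,8,70)),(S,c(362,75),(15,-8,70)),(S,c(383,221),(22,-15,0)),(S,c(440,180),(22,15,0)),(S,c(373,153),(22,-15,36))]
q,r=fit(Sp,[440,-280,0.01]);print('spacer',list(q),r.tolist())
q,r=fit(Sp[:4],[440,-280,0.01]);print('spacerT',list(q),r.tolist())
R=np.array([[np.cos(p[2]),-np.sin(p[2])],[np.sin(p[2]),np.cos(p[2])]])
def loc(w): return R.T@(np.array(w)[:2]-p[:2])
for n,uv,z in [('knob',a(241,253),90),('knobA',a(231,203),90),('knobB',a(248,303),90),('tip',a(447,150),27),('tgtT',a(492,75),44),('tgtB',a(499,218),44),('swfront',a(428,150),41)]:
    w=atz(T,*uv,z);print(n,w,loc(w))
E
```

```text
fixture [np.float64(546.76), np.float64(17.801), np.float64(0.064)] [[-0.1, -0.2], [-0.1, -0.3], [0.2, 0.3], [-0.1, 0.1]]
spacer [np.float64(440.91), np.float64(-288.521), np.float64(0.061)] [[-1.6, -1.4], [-0.6, -1.9], [-1.4, -2.0], [-0.4, -1.8], [-1.4, -0.1], [-1.4, -0.7], [-0.5, -0.7], [-0.6, -0.2], [-0.0, 0.1], [-0.9, -0.4], [-0.5, 0.5]]
spacerT [np.float64(437.008), np.float64(-290.607), np.float64(0.019)] [[-0.2, 0.0], [-0.1, -0.4], [-0.0, 0.1], [0.3, 0.3]]
knob [526.7  79.   90. ] [-16.1  62.3]
knobA [548.6  83.6  90. ] [ 6.1 65.5]
knobB [504.9  75.7  90. ] [-38.1  60.5]
tip [579.7 -11.6  27. ] [ 31.  -31.4]
tgtT [612.6 -32.1  44. ] [ 62.5 -54. ]
tgtB [546.3 -35.4  44. ] [ -3.8 -53. ]
swfront [578.   -2.7  41. ] [ 29.9 -22.4]
```

Request:
{"name": "move_arm", "arguments": {
  "targets": "1 -2.9 -2.63 0.25 0 0 0;1 -2.9 -2.63 0.25 0 0 0;1 -2.9 -2.63 0.25 0 0 0;1 -2.9 -2.63 0.25 0 0 0;1 -2.9 -2.63 0.25 0 0 0"
}}

```text
clock: 0.57
eef_pos: [265.0, 467.2, 180.8]
tool_rot: [-3.141, 0.0, 2.901]
force: [1.4, 0.8, -0.1]
width: 85.1
gripper_force: 0.0
```

Request:
{"name": "move_arm", "arguments": {
  "targets": "1 -2.9 -2.63 0.25 0 0 0;1 -2.9 -2.63 0.25 0 0 0;1 -2.9 -2.63 0.25 0 0 0;1 -2.9 -2.63 0.25 0 0 0;1 -2.9 -2.63 0.25 0 0 0"
}}

```text
clock: 0.98
eef_pos: [374.5, 305.0, 168.5]
tool_rot: [-3.142, -0.0, 2.901]
force: [0.6, -0.3, 0.2]
width: 85.4
gripper_force: 0.0
```

Request:
{"name": "move_arm", "arguments": {
  "targets": "1 -2.9 -2.63 0.25 0 0 7;1 0 0 0 0 0 7;1 0 0 0 0 0 7;1 0 0 0 0 0 7;1 0 0 0 0 0 7"
}}

```text
clock: 1.4
eef_pos: [395.9, 273.8, 166.0]
tool_rot: [-3.141, -0.0, 2.283]
force: [-0.6, -0.2, 0.1]
width: 85.2
gripper_force: 0.0
```

Request:
{"name": "move_arm", "arguments": {
  "targets": "1 0 0 0 0 0 7;1 0 0 0 0 0 7;1 0 0 0 0 0 7;1 0 0 0 0 0 7;1 0 0 0 0 0 7"
}}

```text
clock: 1.82
eef_pos: [395.6, 274.2, 166.0]
tool_rot: [-3.141, 0.0, 1.673]
force: [-0.4, -0.6, 0.3]
width: 85.9
gripper_force: 0.0
```

Request:
{"name": "move_arm", "arguments": {
  "targets": "1 0 0 0 0 0 7;1 0 0 0 0 0 7;1 0 0 0 0 0 7;1 0 0 0 0 0 7;1 0 0 0 0 0 7"
}}

```text
clock: 2.23
eef_pos: [395.6, 274.3, 166.0]
tool_rot: [-3.141, 0.0, 1.062]
force: [0.4, -0.0, -0.6]
width: 85.2
gripper_force: 0.0
```

Request:
{"name": "move_arm", "arguments": {
  "targets": "1 0 0 0 0 0 7;1 0 0 0 0 0 7;1 0 0 0 0 0 7;1 0 0 0 0 0 7;1 0 0 0 0 0 7"
}}

```text
clock: 2.65
eef_pos: [395.6, 274.3, 166.0]
tool_rot: [-3.141, 0.0, 0.452]
force: [0.4, -0.2, -0.9]
width: 85.5
gripper_force: 0.0
```

Request:
{"name": "move_arm", "arguments": {
  "targets": "1 0 0 0 0 0 7;1 0 0 0 0 0 7;1 0 0 0 0 0 2;1 0 0 0 0 0 0"
}}

```text
clock: 2.98
eef_pos: [395.5, 274.3, 165.8]
tool_rot: [3.141, 0.0, 0.178]
force: [0.3, -1.0, -0.6]
width: 85.2
gripper_force: 0.0
```

Request:
{"name": "move_arm", "arguments": {
  "targets": "1 1.57 3.59 0.25 0 0 0;1 1.57 3.59 0.25 0 0 0;1 1.57 3.59 0.25 0 0 0;1 1.57 3.59 0.25 0 0 0;1 1.57 3.59 0.25 0 0 0"
}}

```text
clock: 3.4
eef_pos: [505.5, 110.2, 153.4]
tool_rot: [-3.141, 0.0, 0.18]
force: [0.8, 0.6, -0.3]
width: 85.5
gripper_force: 0.0
```

Request:
{"name": "move_arm", "arguments": {
  "targets": "1 1.57 3.59 0.25 0 0 0;1 0 0 0 0 0 0;1 0 0 0 0 0 0"
}}

```text
clock: 3.65
eef_pos: [527.6, 75.7, 151.1]
tool_rot: [3.14, -0.0, 0.173]
force: [-1.1, -0.3, 0.1]
width: 85.5
gripper_force: 0.0
```

Run:
```python
from h import *
snap('wrist','w1'); s=read_state();print(s['eef_pos'],s['tool_rot'],s['qpos'],s['torque'])
```

```text
[526.50936826  78.18144195 150.85796341] [-3.14102719e+00  7.35322018e-04  1.76708949e-01] [-0.68100384  0.62993566  0.75590406  1.90522474 -0.57581611  0.83732631
 -1.01377035] [ 0.03998269 -0.0283535  -0.09038955]
```

View pics/w1.png

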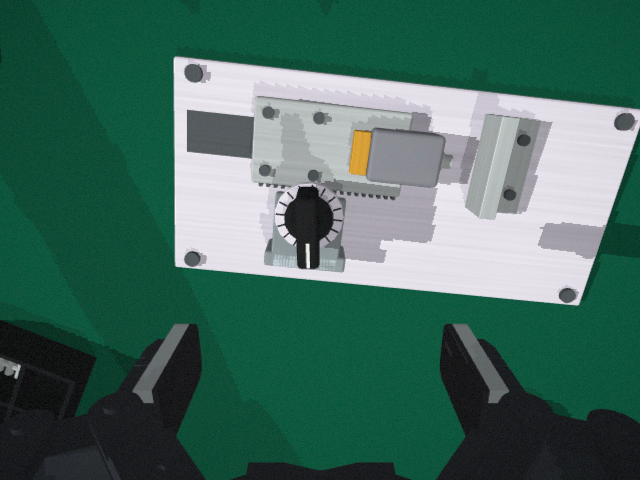

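Wrist view: the fixture's corners are (175,57), (176,266) and (578,304). The knob bar runs straight from (308,186) to (308,268). The plunger tip is at about (453,159). The target's top front edge runs from (488,115) to (468,208).

Run:
```python
from h import *
np.set_printoptions(suppress=True,precision=3)
W=ld('w1')
F=[(W,np.array(u),P) for u,P in [((175,57),(80,170,12)),((578,304),(-80,-170,12)),((176,266),(-80,170,12)),((639,108),(80,-170,12))]]
p,r=fit(F,[547,18,.06]);print(p,r.tolist())
R=np.array([[np.cos(p[2]),-np.sin(p[2])],[np.sin(p[2]),np.cos(p[2])]])
def loc(w): return R.T@(np.array(w)[:2]-p[:2])
print(proj(W,[526.5,78.2,90]), proj(W,[503.8,74.1,90]),proj(W,[549,82.2,90]))
for n,uv,z in [('far',(308,186),90),('near',(308,268),90),('tip',(453,159),27),('tgtT',(488,115),44),('tgtB',(481,218),44),('tgt0T',(488,115),44),('tgtfrontlow',(467,210),12),('swfront',(443,160),41)]:
    w=atz(W,*uv,z);print(n,w,loc(w))
```

```text
[548.798  22.028   0.071] [[-3.3, -0.9], [2.1, 1.5], [-1.7, 2.0], [8.0, 0.0]]
[[318.467 242.022]] [[318.743 277.001]] [[318.284 205.268]]
far [559.267  89.998  90.   ] [15.264 67.056]
near [508.639  81.664  90.   ] [-35.828  62.335]
tip [582.816  -9.179  27.   ] [ 31.718 -33.542]
tgtT [615.827 -18.219  44.   ] [ 64.005 -44.901]
tgtB [547.796 -34.266  44.   ] [ -4.993 -56.081]
tgt0T [615.827 -18.219  44.   ] [ 64.005 -44.901]
tgtfrontlow [545.147 -35.673  12.   ] [ -7.735 -57.296]
swfront [582.282   1.995  41.   ] [ 31.979 -22.358]
```

```bash
cat >> h.py <<'E'
def projk(d,P,k):
    return cv2.projectPoints(np.array(P,float).reshape(-1,3),np.array(d['rvec'],float),np.array(d['tvec'],float),K(d),np.array([k,0,0,0.]))[0].reshape(-1,2)
def atzk(d,u,v,z,k):
    q=cv2.undistortPoints(np.array([[[u,v]]],float),K(d),np.array([k,0,0,0.]),P=K(d)).ravel(); return atz(d,q[0],q[1],z)
E
python3 - <<'E'
from h import *
np.set_printoptions(suppress=True,precision=3)
W=ld('w1');T=ld('top0')
C=[(80,170,12),(80,-170,12),(-80,-170,12),(-80,170,12)]
oW=np.array([(175,57),(638,108),(578,304),(176,266)],float)
oT=np.array([a(20,78),a(730,36),a(753,368),a(35,412)])
def wp(p):
    c,s=np.cos(p[2]),np.sin(p[2]);return [[p[0]+c*x-s*y,p[1]+s*x+c*y,z] for x,y,z in C]
for n,d,o in [('W',W,oW),('T',T,oT)]:
    f=lambda q:(projk(d,wp(q),q[3])-o).ravel()
    s=least_squares(f,[547,18,.06,0],x_scale=[10,10,.1,.1]);print(n,s.x,s.fun.reshape(-1,2).tolist(),s.cost)
    q=s.x
    if n=='W':
        k=q[3]
        R=np.array([[np.cos(q[2]),-np.sin(q[2])],[np.sin(q[2]),np.cos(q[2])]])
        for m,uv,z in [('far',(308,186),90),('near',(308,268),90),('tip',(453,159),27),('tgtT',(488,115),44),('tgtB',(481,218),44),('low',(467,210),12)]:
            w=atzk(d,*uv,z,k);print(m,w,R.T@(w[:2]-q[:2]))
print(K(W),K(T))
E
```

```text
W [550.508  21.348   0.074  -0.043] [[-0.4744862058261674, -0.2509875079921926], [0.811546319115223, 1.182593253178112], [-0.6260577942591681, -1.6828061944457886], [0.23316823881708615, 0.5458922689463748]] 2.9607084829627777
far [559.288  90.007  90.   ] [13.817 67.825]
near [508.634  81.665  90.   ] [-37.315  63.24 ]
tip [583.238  -9.639  27.   ] [ 30.357 -33.314]
tgtT [616.845 -19.134  44.   ] [ 63.174 -45.261]
tgtB [548.02  -34.958  44.   ] [ -6.631 -55.969]
low [545.38  -36.254  12.   ] [ -9.359 -57.067]
T [546.752  17.866   0.064  -0.046] [[0.07906157665519231, -0.12214968399251802], [-0.22292334530402513, -0.209570442535977], [0.07762924691212447, 0.2719898646620891], [0.0648271540155747, 0.055333802421273504]] 0.10102752125607022
[[423.862   0.    320.319]
 [  0.    423.862 239.389]
 [  0.      0.      1.   ]] [[438.152   0.    316.053]
 [  0.    438.152 239.564]
 [  0.      0.      1.   ]]
```

Request:
{"name": "move_arm", "arguments": {
  "targets": "1 0.45 -0.5 2.2 0 0 0;1 0 0 2.2 0 0 0;1 0 0 2.2 0 0 0;1 0 0 2.2 0 0 0;1 0 0 0 0 0 0"
}}

```text
clock: 4.12
eef_pos: [526.3, 87.2, 59.7]
tool_rot: [-3.14, 0.007, 0.182]
force: [-1.5, -0.4, -0.2]
width: 85.3
gripper_force: 0.0
```

Run:
```python
from h import *
snap('wrist','w2'); s=read_state();print(s['eef_pos'],s['tool_rot'],s['force'],s['torque'])
```

```text
[527.63661652  86.66497098  61.59904286] [-3.14020405  0.00480325  0.18125771] [ 0.83279326  0.1391619  -0.11063247] [ 0.03364834 -0.00315321 -0.0143989 ]
```

View pics/w2.png

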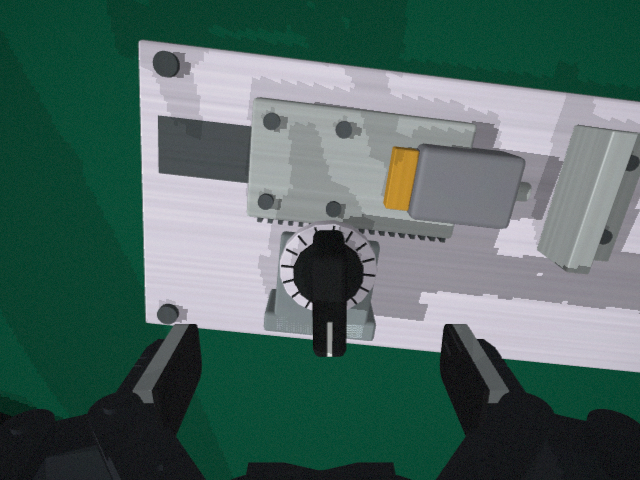

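Bar now centred at u≈329, with its near end at (329,356). The finger pads sit symmetric about u≈320.

Run:
```python
from h import *
W=ld('w2');s=read_state();print(s['eef_pos'],s['tool_rot'][2],s['force'])
n=atzk(W,329.5,356,90,-.045);print(n, n[:2]+23*np.array([np.cos(.178),np.sin(.178)]))
f=atzk(W,328,231,90,-.045);print(f)
print([atzk(W,u,v,90,-.045) for u,v in [(200,326),(441,325)]])
print(projk(W,[[*s['eef_pos'][:2],z] for z in (62,80,90)],-.045))
```

```text
[527.63661652  86.66497098  61.59904286] 0.18125771298679694 [ 0.83279326  0.1391619  -0.11063247]
[508.60131097  81.62831198  90.        ] [531.237906    85.70072715]
[562.28413466  92.45258018  90.        ]
[array([512.99981619, 135.93040856,  90.        ]), array([531.1993515 ,  40.00992385,  90.        ])]
[[325.43939134 284.02670588]
 [325.8211299  302.57119334]
 [326.06557891 314.4650033 ]]
```

Request:
{"name": "move_arm", "arguments": {
  "targets": "1 0.2 0.15 -0.1 0 0 0;-1 0 0 0 0 0 0;-1 0 0 0 0 0 0;-1 0 0 0 0 0 0;-1 0 0 0 0 0 0"
}}

```text
clock: 4.58
eef_pos: [532.8, 83.7, 64.9]
tool_rot: [-3.141, -0.001, 0.178]
force: [-0.6, -0.5, 0.4]
width: 38.4
gripper_force: 0.0
```

Request:
{"name": "move_arm", "arguments": {
  "targets": "-1 0 0 0 0 0 0;-1 0 0 0 0 0 0;-1 0 0 0 0 0 0;-1 0 0 0 0 0 0;-1 0 0 0 0 0 0"
}}

```text
clock: 5.0
eef_pos: [532.4, 83.5, 64.1]
tool_rot: [-3.142, 0.0, 0.178]
force: [-0.1, 0.7, -0.7]
width: -0.0
gripper_force: 0.0
```

Run:
```python
from h import *
s=read_state();print(s)
```

```text
{'clock': 5.0, 'qpos': array([-0.60439156,  0.75089361,  0.63138093,  1.9548737 , -0.70686631,
        0.66892061, -0.91584352]), 'qd': array([-0.00011267,  0.00050629,  0.00030873, -0.00100363,  0.00025244,
       -0.00110358, -0.0006295 ]), 'tau': array([-8.71510478e-03, -4.91823435e+01,  9.28492785e+00, -1.08796638e+01,
        8.64050147e-03,  2.43491275e-03, -1.95769089e-04]), 'eef_pos': array([532.38576047,  83.48732641,  64.06453421]), 'tool_rot': array([-3.14155978e+00,  1.30610418e-04,  1.78024631e-01]), 'force': array([-0.13491697,  0.67920095, -0.73244724]), 'torque': array([ 0.00976691,  0.00149081, -0.02284153]), 'gripper_force': 0.0, 'width': -0.005158312133787545}
```

The fingers shut to 0 with nothing between them, so I need another look.

Run:
```python
from h import *
snap('wrist','w3');snap('scene','s3')
w=cv2.imread('pics/w3.png')[160:480,160:480]
s=cv2.imread('pics/s3.png');P=proj(ld('s3'),[530,85,90])[0].astype(int);print(P)
c=cv2.resize(s[P[1]-60:P[1]+60,P[0]-60:P[0]+60],(400,400),interpolation=cv2.INTER_CUBIC)
cv2.imwrite('pics/m3.png',np.hstack([cv2.resize(w,(400,400)),c]))
```

```text
[331 212]
```

View pics/m3.png

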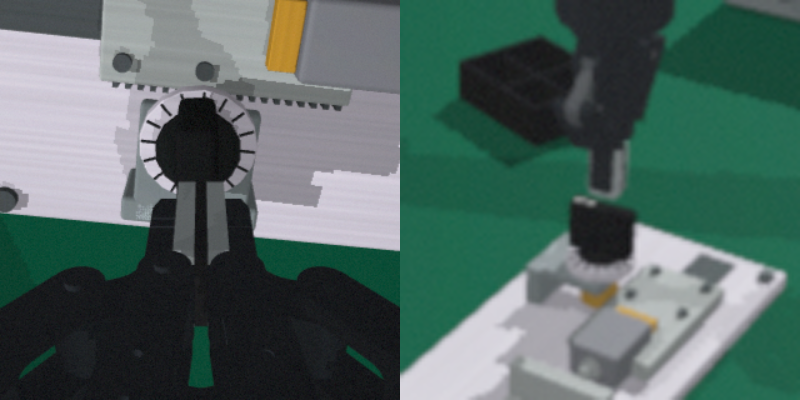

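Run:
```python
from h import *
np.set_printoptions(suppress=True,precision=1)
k=-.045
def tri(obs):
    A=np.zeros((3,3));B=np.zeros(3);rs=[]
    for d,u,v in obs:
        q=cv2.undistortPoints(np.array([[[u,v]]],float),K(d),np.array([k,0,0,0.]),P=K(d)).ravel()
        c,r=ray(d,*q);r/=np.linalg.norm(r);M=np.eye(3)-np.outer(r,r);A+=M;B+=M@c;rs.append((c,r))
    X=np.linalg.solve(A,B);return X,[np.linalg.norm(np.cross(X-c,r)) for c,r in rs]
W1,W2,W3,T,S0,S3=[ld(x) for x in('w1','w2','w3','top0','scene0','s3')]
print('near end w1,w2',tri([(W1,308,268),(W2,329.5,356)]),'w1,top',tri([(W1,308,268),(T,*a(248,303))]))
s3=lambda x,y:(271+(x-400)*.3,152+y*.3)
w3=lambda x,y:(160+x*.8,160+y*.8)
print('tip w3,s3',tri([(W3,*w3(200,182)),(S3,*s3(610,196))]))
print(projk(W3,[[532.4,83.5,64]],k),w3(200,182),projk(S3,[[532.4,83.5,64],[508.6,81.7,90],[553.8,89.8,90]],k),s3(600,200))
print('knob corners scene, z=90', [atzk(S3,*s3(x,y),90,k) for x,y in [(571,200),(637,210)]])
print('cam pos',ray(W1,320,240)[0],ray(W2,320,240)[0],ray(W3,320,240)[0])
```

```text
near end w1,w2 (array([508.7,  81.7,  90.2]), [np.float64(0.011016884345259575), np.float64(0.011016884345242966)]) w1,top (array([504.7,  78.9,  79.1]), [np.float64(2.3699709128781308), np.float64(2.369970912878084)])
tip w3,s3 (array([537.2,  86. ,  96.8]), [np.float64(0.9867751013212425), np.float64(0.9867751013209763)])
[[323.6 284.3]] (320.0, 305.6) [[331.4 223.3]
 [322.7 210.4]
 [341.4 215.3]] (331.0, 212.0)
knob corners scene, z=90 [array([511.9,  75.6,  90. ]), array([554.4,  91.9,  90. ])]
cam pos [610.8  91.9 331.2] [610.8 103.9 239.2] [615.7  99.9 244.1]
```

Run:
```python
from h import *
print(ctrl, [ (n,getattr(ctrl,n)) for n in dir(ctrl) if n[0]!='_'])
s=read_state();print(s['eef_pos'],s['width'])
W=ld('w3')
for z in (64,75,83,90,97,105): print(z,projk(W,[532.4,83.5,z],-.045), projk(ld('s3'),[532.4,83.5,z],-.045))
```

```text
<Robot object at 0x7efc5ef601a0> [('MotionError', <class 'cell.MotionError'>), ('pinch_z', 18.700000000000003)]
[532.36593955  83.48692397  64.03893743] -0.15194753906583586
64 [[323.62808867 284.29083223]] [[331.42326028 223.25529917]]
75 [[323.79753496 294.92180409]] [[331.59689935 219.13140685]]
83 [[323.93283655 303.41723675]] [[331.72434177 216.1032955 ]]
90 [[324.06070581 311.45148309]] [[331.83666365 213.43348697]]
97 [[324.19848769 320.1145535 ]] [[331.94974839 210.74462633]]
105 [[324.36961355 330.88285132]] [[332.07993094 207.64808029]]
```

Request:
{"name": "move_arm", "arguments": {
  "targets": "1 0 0 0 0 0 0;1 0 0 0 0 0 0;1 0 0 0 0 0 0;1 0 0 0 0 0 0;1 0 0 0 0 0 0"
}}

```text
clock: 5.52
eef_pos: [532.4, 83.5, 64.1]
tool_rot: [-3.142, 0.0, 0.178]
force: [1.0, 0.5, -0.6]
width: 60.2
gripper_force: 0.0
```

Request:
{"name": "move_arm", "arguments": {
  "targets": "1 0 0 0 0 0 0;1 0 0 1 0 0 0;1 0 0 1 0 0 0;1 0 0 0 0 0 0;1 0 0 0 0 0 0"
}}

```text
clock: 5.93
eef_pos: [531.5, 83.4, 43.0]
tool_rot: [-3.141, 0.002, 0.178]
force: [0.7, 0.6, -0.2]
width: 85.2
gripper_force: 0.0
```

Request:
{"name": "move_arm", "arguments": {
  "targets": "-1 0 0 0 0 0 0;-1 0 0 0 0 0 0;-1 0 0 0 0 0 0;-1 0 0 0 0 0 0;-1 0 0 0 0 0 0"
}}

```text
clock: 6.35
eef_pos: [532.6, 83.6, 44.3]
tool_rot: [-3.142, -0.0, 0.178]
force: [-0.3, 0.0, -0.2]
width: 25.4
gripper_force: 0.0
```

Request:
{"name": "move_arm", "arguments": {
  "targets": "-1 0 0 0 0 0 0;-1 0 0 0 0 0 0;-1 0 0 0 0 0 0;-1 0 0 0 0 0 0"
}}

```text
clock: 6.68
eef_pos: [532.5, 84.4, 44.5]
tool_rot: [-3.14, -0.0, 0.179]
force: [-1.3, 2.8, 6.1]
width: 12.3
gripper_force: 60.0
```

Request:
{"name": "move_arm", "arguments": {
  "targets": "-1 0 0 0 0 0 -5;-1 0 0 0 0 0 -5;-1 0 0 0 0 0 -5;-1 0 0 0 0 0 -5;-1 0 0 0 0 0 0"
}}

```text
clock: 7.1
eef_pos: [532.2, 85.3, 44.5]
tool_rot: [-3.139, -0.001, 0.53]
force: [-2.5, 3.6, 6.8]
width: 11.5
gripper_force: 60.1
```

Run:
```python
from h import *
s=read_state();print(s['eef_pos'],s['tool_rot'],s['force'],s['torque'],s['width'],s['qpos'])
```

```text
[532.19121423  85.3350298   44.53818362] [-3.13884663e+00 -1.14676849e-03  5.30388834e-01] [-2.5187525   3.64811905  6.79833465] [ 0.89502217  0.39019429 -0.02076931] 11.54443125537472 [-0.52881527  0.75120101  0.50221455  1.96309971 -0.6388248   0.58923146
 -0.63437044]
```

Request:
{"name": "move_arm", "arguments": {
  "targets": "-1 0 0 0 0 0 -5;-1 0 0 0 0 0 -5;-1 0 0 0 0 0 -5;-1 0 0 0 0 0 -5;-1 0 0 0 0 0 -5"
}}

```text
clock: 7.52
eef_pos: [531.5, 86.0, 44.5]
tool_rot: [-3.138, -0.002, 0.966]
force: [-3.8, 6.0, 8.4]
width: 11.8
gripper_force: 60.4
```

Run:
```python
from h import *
s=read_state();print(s['eef_pos'],s['tool_rot'],s['force'],s['torque'],s['width'])
```

```text
[531.50735256  86.04691896  44.4803633 ] [-3.13827771e+00 -1.75049384e-03  9.66197795e-01] [-3.84132459  5.99120161  8.43042898] [ 1.38532994  0.72345142 -0.2204624 ] 11.776614305340434
```

Request:
{"name": "move_arm", "arguments": {
  "targets": "-1 0 0 0 0 0 -5;-1 0 0 0 0 0 -5;-1 0 0 0 0 0 -5;-1 0 0 0 0 0 -5;-1 0 0 0 0 0 -5"
}}

```text
clock: 7.93
eef_pos: [530.5, 86.5, 44.5]
tool_rot: [-3.138, -0.003, 1.403]
force: [-4.4, 7.5, 10.3]
width: 12.0
gripper_force: 60.6
```

Run:
```python
from h import *
s=read_state();print(s['eef_pos'],s['tool_rot'],s['force'],s['torque'],s['width'])
snap('wrist','w4');snap('scene','s4');snap('top','t4')
w=cv2.imread('pics/w4.png')
s=cv2.imread('pics/s4.png');P=proj(ld('s4'),[545,50,40])[0].astype(int);print(P)
c=cv2.resize(s[P[1]-50:P[1]+50,P[0]-67:P[0]+67],(400,300),interpolation=cv2.INTER_CUBIC)
t=cv2.resize(cv2.imread('pics/t4.png')[192:292,228:361],(400,300),interpolation=cv2.INTER_CUBIC)
cv2.imwrite('pics/m4.png',np.vstack([np.hstack([cv2.resize(w,(400,300),interpolation=cv2.INTER_AREA),c]),np.hstack([t,t*0])]))
```

```text
[530.5034498   86.51791789  44.47853734] [-3.13760149e+00 -3.01014955e-03  1.40289294e+00] [-4.43718927  7.45294704 10.31869455] [ 1.57196735  1.20153074 -0.21485795] 11.98242223043517
[327 240]
```

View pics/m4.png

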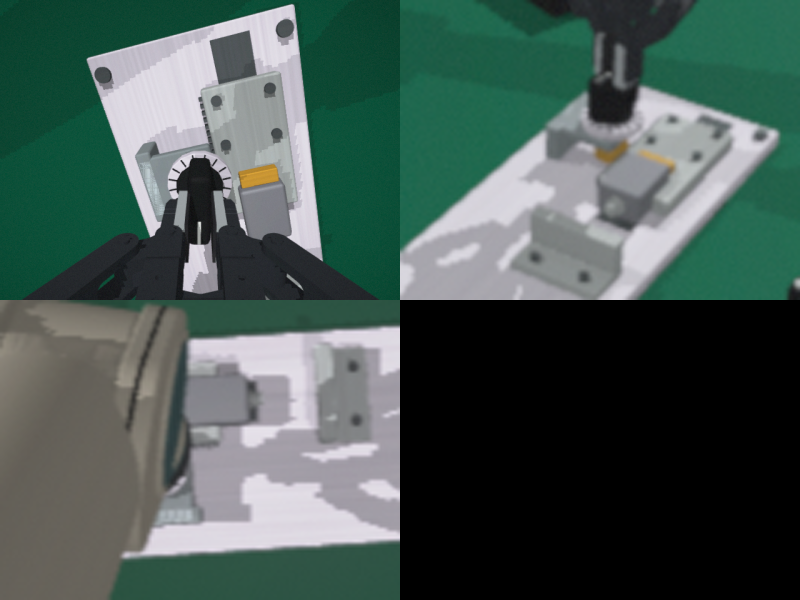

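Torque holds at about 0.21 N m, so the drive is engaged. In the top crop the gap has opened from about 21 mm to about 39 mm (tip at x≈261, target at 317, scale 3). Next I'll release and go to the spacer.

Request:
{"name": "move_arm", "arguments": {
  "targets": "1 0 0 0 0 0 0;1 0 0 0 0 0 0;1 0 0 0 0 0 0;1 0 0 0 0 0 0;1 0 0 0 0 0 0"
}}

```text
clock: 8.5
eef_pos: [532.6, 82.8, 43.9]
tool_rot: [3.141, 0.001, 1.399]
force: [0.0, -1.1, -0.1]
width: 71.5
gripper_force: 0.0
```

Request:
{"name": "move_arm", "arguments": {
  "targets": "1 0 0 -3 0 0 0;1 0 0 -3 0 0 0;1 0 0 -3 0 0 0;1 0 0 -3 0 0 7;1 0 0 0 0 0 7"
}}

```text
clock: 8.92
eef_pos: [536.4, 83.2, 169.5]
tool_rot: [3.133, -0.006, 1.149]
force: [0.0, -0.1, -0.7]
width: 85.1
gripper_force: 0.0
```

Request:
{"name": "move_arm", "arguments": {
  "targets": "1 0 0 0 0 0 7;1 0 0 0 0 0 7;1 0 0 0 0 0 7;1 0 0 0 0 0 7;1 0 0 0 0 0 7"
}}

```text
clock: 9.33
eef_pos: [532.4, 83.2, 164.1]
tool_rot: [3.141, 0.0, 0.538]
force: [0.5, 1.1, -0.2]
width: 85.2
gripper_force: 0.0
```

Request:
{"name": "move_arm", "arguments": {
  "targets": "1 0 0 0 0 0 7;1 0 0 0 0 0 7;1 0 0 0 0 0 7;1 0 0 0 0 0 2;1 0 0 0 0 0 0"
}}

```text
clock: 9.75
eef_pos: [532.4, 83.3, 163.8]
tool_rot: [3.141, 0.0, 0.142]
force: [0.5, 0.0, 0.3]
width: 85.4
gripper_force: 0.0
```

Run:
```python
from h import *
np.set_printoptions(suppress=True,precision=3)
T=ld('top0');S=ld('scene0');k=-.045
def pt(d,u): return cv2.undistortPoints(np.array([[u]],float),K(d),np.array([k,0,0,0.]),P=K(d)).ravel()
Sp=[(T,b(72,434),(22,15,0)),(T,b(75,527),(-22,15,0)),(T,b(166,450),(15,-8,70)),(T,b(167,516),(-15,-8,70)),
(S,c(311,47),(-15,-8,70)),(S,c(341,28),(-15,8,70)),(S,c(391,55),(15,8,70)),(S,c(362,75),(15,-8,70)),(S,c(383,221),(22,-15,0)),(S,c(440,180),(22,15,0)),(S,c(373,153),(22,-15,36))]
Sp=[(d,pt(d,u),P) for d,u,P in Sp]
for o in (Sp,Sp[:4],Sp[4:]): print(fit(o,[440,-280,.01])[0])
s=read_state();print(s['eef_pos'],s['tool_rot'],s['qpos'])
```

```text
[ 440.663 -289.87     0.061]
[ 436.479 -292.06     0.02 ]
[ 442.31  -288.977    0.02 ]
[532.359  83.273 163.834] [3.141 0.    0.142] [-0.683  0.615  0.746  1.875 -0.539  0.865 -1.095]
```

Request:
{"name": "move_arm", "arguments": {
  "targets": "1 -1.43 3.54 0 0 0 0;1 -1.43 3.54 0 0 0 0;1 -1.43 3.54 0 0 0 0;1 -1.43 3.54 0 0 0 0;1 -1.43 3.54 0 0 0 0"
}}

```text
clock: 10.17
eef_pos: [486.3, -103.5, 164.2]
tool_rot: [3.141, -0.0, 0.145]
force: [1.0, -0.8, 1.5]
width: 85.5
gripper_force: 0.0
```

Request:
{"name": "move_arm", "arguments": {
  "targets": "1 -1.43 3.54 0 0 0 0;1 -1.43 3.54 0 0 0 0;1 -1.43 3.54 0 0 0 0;1 -1.43 3.54 0 0 0 0;1 -1.43 3.54 0 0 0 0"
}}

```text
clock: 10.58
eef_pos: [440.6, -289.1, 164.2]
tool_rot: [3.142, -0.0, 0.144]
force: [0.8, -0.1, 0.5]
width: 85.3
gripper_force: 0.0
```

Request:
{"name": "move_arm", "arguments": {
  "targets": "1 0 0 0 0 0 6;1 0 0 2 0 0 0;1 0 0 2 0 0 0;1 0 0 0 0 0 0;1 0 0 0 0 0 0"
}}

```text
clock: 11.0
eef_pos: [440.6, -287.1, 123.6]
tool_rot: [-3.141, 0.002, 0.039]
force: [-0.4, 0.1, -0.1]
width: 85.3
gripper_force: 0.0
```

Run:
```python
from h import *
s=read_state();print(s['eef_pos'],s['tool_rot'],s['qpos'])
d=snap('wrist','w5'); print(projk(d,[[441,-288,0],[441,-288,70]],-.045))
```

```text
[ 440.64325959 -287.05406494  123.63050033] [-3.14055981e+00  1.81601956e-03  3.86759691e-02] [ 0.09236152  0.64221401  0.67082434  1.94492053 -0.57373319  0.75509049
 -0.43297315]
[[323.96111771 212.03475483]
 [324.75549692 244.18396929]]
```

View pics/w5.png

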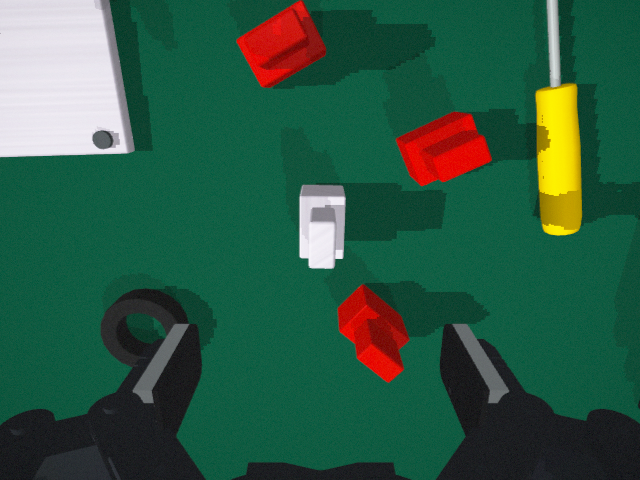

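Wrist view: the spacer's stem-top face spans roughly (311,220)–(335,268), with yaw near the tool's. The nearest red look-alike has its stem at about (378,350).

Run:
```python
from h import *
np.set_printoptions(suppress=True,precision=1)
d=ld('w5')
for n,u,v,z in [('bl',309.5,267,70),('br',333.5,268,70),('tl',311.5,220,70),('tr',335,220,70),('blk nl',300,257,36),('far l0',301.5,186,0),('far r0',343,186,0),('red near',388,382,70),('red r',403,362,70),('red l',360,345,70),('redfar',363,286,0),('redbase l',339,325,36)]:
    print(n,atzk(d,u,v,z,-.045))
```

```text
bl [ 426.2 -279.5   70. ]
br [ 426.1 -293.9   70. ]
tl [ 455.5 -279.8   70. ]
tr [ 456.  -293.3   70. ]
blk nl [ 418.8 -272.4   36. ]
far l0 [ 460.  -270.9    0. ]
far r0 [ 461.1 -301.     0. ]
red near [ 345.  -334.2   70. ]
red r [ 361.1 -342.5   70. ]
red l [ 373.1 -313.4   70. ]
redfar [ 381.7 -321.3    0. ]
redbase l [ 367.2 -301.6   36. ]
```

Request:
{"name": "move_arm", "arguments": {
  "targets": "0.3 0 -0.05 2 0 0 1.5;0.3 0 0 3 0 0 0;0.3 0 0 3 0 0 0;0.3 0 0 1.5 0 0 0;0.3 0 0 0 0 0 0"
}}

```text
clock: 11.47
eef_pos: [440.6, -285.6, 27.5]
tool_rot: [-3.139, 0.003, 0.013]
force: [0.1, -0.1, -0.1]
width: 55.2
gripper_force: 0.0
```

Request:
{"name": "move_arm", "arguments": {
  "targets": "0.3 0 0 0.6 0 0 0;0.3 0 0 0.6 0 0 0;0.3 0 0 0 0 0 0;-1 0 0 0 0 0 0;-1 0 0 0 0 0 0"
}}

```text
clock: 11.88
eef_pos: [441.9, -287.1, 17.9]
tool_rot: [3.141, -0.001, 0.012]
force: [0.0, -0.5, -0.3]
width: 32.3
gripper_force: 0.0
```

Request:
{"name": "move_arm", "arguments": {
  "targets": "-1 0 0 0 0 0 0;-1 0 0 0 0 0 0;-1 0 0 0 0 0 0;-1 0 0 0 0 0 0;-1 0 0 0 0 0 0"
}}

```text
clock: 12.3
eef_pos: [441.8, -287.4, 17.8]
tool_rot: [3.141, -0.001, 0.012]
force: [0.0, 0.1, 5.9]
width: 14.3
gripper_force: 60.8
```

Request:
{"name": "move_arm", "arguments": {
  "targets": "-1 0 0 -1 0 0 0;-1 0 0 -2 0 0 0;-1 0 0 -3 0 0 0;-1 0 0 -3 0 0 0;-1 0 0 0 0 0 0"
}}

```text
clock: 12.72
eef_pos: [443.5, -289.1, 111.8]
tool_rot: [3.137, -0.006, 0.012]
force: [-0.0, -0.8, -1.6]
width: 14.3
gripper_force: 59.7
```

Run:
```python
from h import *
np.set_printoptions(suppress=True,precision=1)
k=-.045
for d in [ld('w2')]:
  cor=[atzk(d,*u,12,k) for u in [(139,41),(146,322),(640,100),(640,372)]]
  A,B,C_,D=[c[:2] for c in cor]
  print(cor, np.arctan2(*(A-B)[::-1]), np.arctan2(*(A-C_)[::-1])-np.pi/2,np.arctan2(*(B-D)[::-1])-np.pi/2)
  yaw=.07;R=np.array([[np.cos(yaw),-np.sin(yaw)],[np.sin(yaw),np.cos(yaw)]])
  o=(A+B)/2-R@[0,170];print('origin',o,np.linalg.norm(A-B))
  for n,u,z in [('z12far',(575,126),12),('z12near',(538,246),12),('z44far',(600,130),44),('z44near',(567,270),44),('tip',(530,191),27),('swfl',(522,160),41),('knob near',(329.5,356),90)]:
    w=atzk(d,*u,z,k);print(n,w,R.T@(w[:2]-o))
s=read_state();print(s['eef_pos'],s['force'],s['width'],s['tool_rot'])
```

```text
[array([617.6, 197.1,  12. ]), array([458.3, 186.1,  12. ]), array([637.7, -60.8,  12. ]), array([ 477.8, -135.3,   12. ])] 0.06940874746942462 0.07763338043950041 0.06054724249096077
origin [549.9  22. ] 159.70253437267164
z12far [618.1 -31.1  12. ] [ 64.4 -57.7]
z12near [550.  -34.7  12. ] [ -3.8 -56.6]
z44far [617.7 -24.3  44. ] [ 64.4 -50.9]
z44near [548.9 -34.7  44. ] [ -5.  -56.5]
tip [582.1 -10.8  27. ] [ 29.8 -35. ]
swfl [597.5   5.5  41. ] [ 46.3 -19.8]
knob near [508.6  81.6  90. ] [-37.   62.4]
[ 443.5 -289.1  111.8] [-0.  -0.8 -1.6] 14.345048759484317 [ 3.1 -0.   0. ]
```

Request:
{"name": "move_arm", "arguments": {
  "targets": "-1 0.9 -1.7 0 0 0 0;-1 1.82 -3.39 0 0 0 0;-1 1.82 -3.39 0 0 0 0;-1 1.82 -3.39 0 0 0 0;-1 1.82 -3.39 0 0 0 0"
}}

```text
clock: 13.13
eef_pos: [521.1, -131.0, 106.6]
tool_rot: [-3.141, 0.001, 0.012]
force: [0.9, -0.6, -2.7]
width: 14.3
gripper_force: 59.7
```

Request:
{"name": "move_arm", "arguments": {
  "targets": "-1 1.82 -3.39 0 0 0 0;-1 1.82 -3.39 0 0 0 0;-1 1.82 -3.39 0 0 0 0;-1 0.9 -1.7 0 0 0 0;-1 0 0 0 0 0 -3.3"
}}

```text
clock: 13.55
eef_pos: [584.9, -5.5, 105.4]
tool_rot: [-3.138, 0.001, 0.08]
force: [1.2, -1.1, -2.7]
width: 14.0
gripper_force: 59.7
```

Request:
{"name": "move_arm", "arguments": {
  "targets": "-1 0 0 0 0 0 0;-1 0 0 0 0 0 0;-1 0 0 0 0 0 0"
}}

```text
clock: 13.8
eef_pos: [582.5, -15.0, 106.9]
tool_rot: [3.141, 0.001, 0.067]
force: [-0.9, -0.2, -2.8]
width: 14.2
gripper_force: 59.7
```

Run:
```python
from h import *
s=read_state();print(s['eef_pos'],s['tool_rot'],s['force'],s['width'])
```

```text
[582.52435703 -14.96617421 106.91161614] [3.14110835e+00 1.12239356e-03 6.65529681e-02] [-0.85121228 -0.22148941 -2.79318101] 14.24913181363721
```

Request:
{"name": "move_arm", "arguments": {
  "targets": "-1 0.13 -0.11 2 0 0 0;-1 0 0 2 0 0 0;-1 0 0 1 0 0 0;-1 0 0 0.5 0 0 0;-1 0 0 0.5 0 0 0"
}}

```text
clock: 14.22
eef_pos: [584.4, -13.5, 46.8]
tool_rot: [3.141, 0.0, 0.068]
force: [0.0, -0.8, -2.2]
width: 14.5
gripper_force: 59.6
```

Request:
{"name": "move_arm", "arguments": {
  "targets": "-1 0 0 0.5 0 0 0;-1 0 0 0.5 0 0 0;-1 0 0 0.3 0 0 0;-1 0 0 0 0 0 0;-1 0 0 0 0 0 0"
}}

```text
clock: 14.63
eef_pos: [584.8, -12.5, 34.2]
tool_rot: [3.142, -0.0, 0.07]
force: [0.6, 0.8, -2.9]
width: 14.4
gripper_force: 59.6
```

Run:
```python
from h import *
s=read_state();print(s['eef_pos'],s['tool_rot'],s['force'],s['width'])
```

```text
[584.76958412 -12.54442353  34.23114092] [ 3.14157238e+00 -2.09367710e-04  6.98092194e-02] [ 0.6081426   0.81523042 -2.85225927] 14.40928653004218
```

Free so far, about 4 mm above the base. I'll lower in small steps until it touches.

Request:
{"name": "move_arm", "arguments": {
  "targets": "-1 0 0 0.2 0 0 0;-1 0 0 0.1 0 0 0;-1 0 0 0 0 0 0;-1 0 0 0 0 0 0"
}}

```text
clock: 14.97
eef_pos: [584.7, -12.5, 31.1]
tool_rot: [-3.142, -0.0, 0.07]
force: [-0.3, -0.2, -3.0]
width: 14.3
gripper_force: 59.6
```

Request:
{"name": "move_arm", "arguments": {
  "targets": "-1 0 0 0.1 0 0 0;-1 0 0 0 0 0 0;-1 0 0 0 0 0 0"
}}

```text
clock: 15.22
eef_pos: [584.6, -12.5, 30.1]
tool_rot: [-3.142, 0.0, 0.07]
force: [0.0, 0.9, -2.1]
width: 14.6
gripper_force: 59.6
```

Request:
{"name": "move_arm", "arguments": {
  "targets": "-1 0 0 0.05 0 0 0;-1 0 0 0 0 0 0;-1 0 0 0 0 0 0"
}}

```text
clock: 15.47
eef_pos: [584.8, -12.6, 29.9]
tool_rot: [-3.142, -0.0, 0.07]
force: [-0.7, -0.2, 1.3]
width: 14.3
gripper_force: 60.1
```

Request:
{"name": "move_arm", "arguments": {
  "targets": "-1 0 0.1 0 0 0 0;-1 0 0.1 0 0 0 0;-1 0 0 0 0 0 0;-1 0 0 0 0 0 0"
}}

```text
clock: 15.8
eef_pos: [585.0, -13.7, 29.8]
tool_rot: [-3.14, -0.0, 0.07]
force: [0.0, 3.2, 3.6]
width: 14.2
gripper_force: 60.5
```

Request:
{"name": "move_arm", "arguments": {
  "targets": "-1 0 0.1 0 0 0 0;-1 0 0 0 0 0 0;-1 0 0 0 0 0 0"
}}

```text
clock: 16.05
eef_pos: [585.1, -14.9, 29.8]
tool_rot: [-3.141, -0.0, 0.07]
force: [0.1, 4.8, 4.4]
width: 14.3
gripper_force: 60.7
```

Request:
{"name": "move_arm", "arguments": {
  "targets": "-1 0 0.1 0 0 0 0;-1 0 0 0 0 0 0;-1 0 0 0 0 0 0"
}}

```text
clock: 16.3
eef_pos: [585.3, -15.9, 29.8]
tool_rot: [-3.141, -0.001, 0.07]
force: [-0.3, 3.9, 5.1]
width: 14.5
gripper_force: 60.7
```

Request:
{"name": "move_arm", "arguments": {
  "targets": "-1 0 0.08 0 0 0 0;-1 0 0 0 0 0 0;-1 0 0 0 0 0 0"
}}

```text
clock: 16.55
eef_pos: [585.3, -16.3, 29.8]
tool_rot: [-3.14, -0.001, 0.07]
force: [-0.7, 5.0, 5.2]
width: 14.6
gripper_force: 60.8
```

Request:
{"name": "move_arm", "arguments": {
  "targets": "-1 0 0.08 0 0 0 0;-1 0 0 0 0 0 0;-1 0 0 0 0 0 0"
}}

```text
clock: 16.8
eef_pos: [585.3, -16.3, 29.8]
tool_rot: [-3.139, -0.0, 0.071]
force: [-0.8, 6.0, 6.0]
width: 14.4
gripper_force: 60.9
```

Run:
```python
from h import *
s=read_state();print(s['eef_pos'],s['tool_rot'],s['force'],s['torque'],s['width'])
```

```text
[585.30389514 -16.30294183  29.79958068] [-3.13913170e+00 -3.09798452e-04  7.05986225e-02] [-0.76136827  6.00549706  5.97203033] [ 1.61711126  0.16895609 -0.06526587] 14.406187240295372
```

Request:
{"name": "move_arm", "arguments": {
  "targets": "0.2 0 0 0 0 0 0;0.2 0 0 0 0 0 0;0.2 0 0 0 0 0 0;0.2 0 0 0 0 0 0;0.2 0 0 0 0 0 0"
}}

```text
clock: 17.22
eef_pos: [584.9, -19.0, 29.4]
tool_rot: [3.14, 0.0, 0.069]
force: [-0.5, 0.2, 0.2]
width: 51.5
gripper_force: 0.0
```

Request:
{"name": "move_arm", "arguments": {
  "targets": "0.2 0 0 -2 0 0 0;0.2 0 0 -3 0 0 0;0.2 0 0 -3 0 0 0;0.2 0 0 -3 0 0 0;0.2 0 0 0 0 0 0"
}}

```text
clock: 17.63
eef_pos: [588.8, -19.9, 145.0]
tool_rot: [3.139, -0.009, 0.069]
force: [0.5, -1.0, 0.4]
width: 51.2
gripper_force: 0.0
```

Request:
{"name": "move_arm", "arguments": {
  "targets": "0.2 -1.5 -3.5 0 0 0 0;0.2 -1.5 -3.5 0 0 0 0;0.2 -1.6 -3.5 0 0 0 0;0.2 0 0 0 0 0 -7;0.2 0 0 0 0 0 -7"
}}

```text
clock: 18.05
eef_pos: [530.1, 87.1, 138.8]
tool_rot: [-3.141, 0.002, 0.326]
force: [-0.1, -0.9, -0.1]
width: 51.2
gripper_force: 0.0
```

Request:
{"name": "move_arm", "arguments": {
  "targets": "0.2 0 0 0 0 0 -7;0.2 0 0 0 0 0 -7;0.2 0 0 0 0 0 -7;0.2 0 0 0 0 0 -7;0.2 0 0 0 0 0 -7"
}}

```text
clock: 18.47
eef_pos: [531.7, 83.1, 139.3]
tool_rot: [3.141, 0.0, 0.931]
force: [0.7, -0.2, 0.5]
width: 51.1
gripper_force: 0.0
```

Request:
{"name": "move_arm", "arguments": {
  "targets": "0.2 0 0 0 0 0 -7;0.2 0 0 0 0 0 -7;0.2 0 0 0 0 0 -7;0.2 0 0 0 0 0 -6;0.2 0 0 0 0 0 0"
}}

```text
clock: 18.88
eef_pos: [531.8, 83.0, 139.4]
tool_rot: [-3.142, -0.0, 1.398]
force: [0.2, 0.1, -0.3]
width: 51.2
gripper_force: 0.0
```

Run:
```python
from h import *
s=read_state();print(s['eef_pos'],s['tool_rot'],s['force'],s['torque'],s['width'])
snap('wrist','w6');snap('scene','s6');snap('top','t6')
w=cv2.imread('pics/w6.png')
s=cv2.imread('pics/s6.png');P=proj(ld('s6'),[570,0,40])[0].astype(int);print(P)
c=cv2.resize(s[P[1]-45:P[1]+45,P[0]-60:P[0]+60],(400,300),interpolation=cv2.INTER_CUBIC)
t=cv2.resize(cv2.imread('pics/t6.png')[200:275,280:380],(400,300),interpolation=cv2.INTER_CUBIC)
cv2.imwrite('pics/m6.png',np.vstack([np.hstack([cv2.resize(w,(400,300),interpolation=cv2.INTER_AREA),c]),np.hstack([t,t*0])]))
```

```text
[531.77300194  82.97829831 139.39752034] [-3.14150660e+00 -1.93898188e-04  1.39824477e+00] [ 0.227844    0.11895514 -0.28863326] [-0.05611747  0.00731698  0.03119462] 51.220205156334174
[323 255]
```

View pics/m6.png

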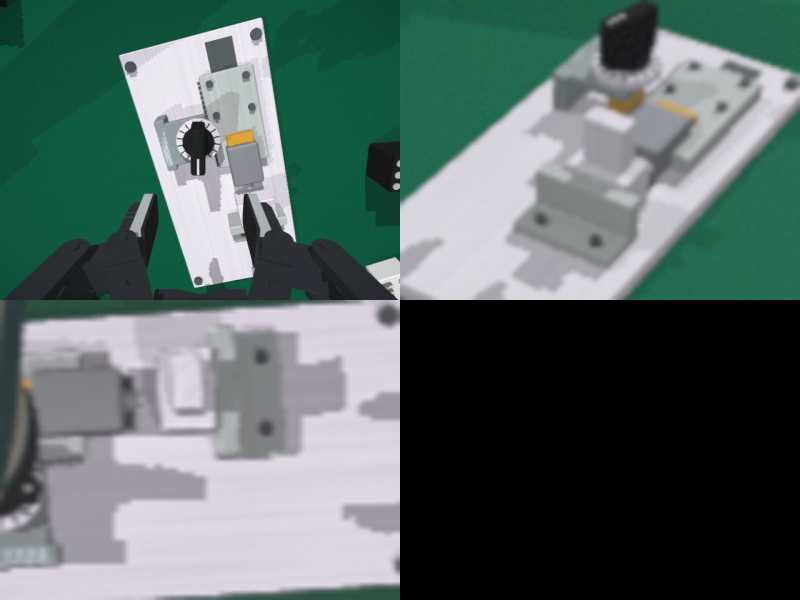

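The picture shows the spacer upright and square against the target, with about 10 mm left to the plunger tip. The knob bar lines up with the gripper, so I'll grip it.

Request:
{"name": "move_arm", "arguments": {
  "targets": "0.2 0.25 -0.23 2 0 0 0;0.2 0 0 3 0 0 0;0.2 0 0 3 0 0 0;0.2 0 0 1.5 0 0 0;0.2 0 0 0 0 0 0"
}}

```text
clock: 19.45
eef_pos: [527.2, 85.9, 41.4]
tool_rot: [-3.136, 0.003, 1.394]
force: [-0.2, 0.3, 0.5]
width: 51.2
gripper_force: 0.0
```

Request:
{"name": "move_arm", "arguments": {
  "targets": "-1 0 0 0 0 0 0;-1 0 0 0 0 0 0;-1 0 0 0 0 0 0;-1 0 0 0 0 0 0;-1 0 0 0 0 0 0"
}}

```text
clock: 19.87
eef_pos: [530.4, 86.6, 46.1]
tool_rot: [3.14, -0.001, 1.396]
force: [-1.8, 0.5, 6.9]
width: 11.8
gripper_force: 59.9
```

Request:
{"name": "move_arm", "arguments": {
  "targets": "-1 0 0 0 0 0 0;-1 0 0 0 0 0 0;-1 0 0 0 0 0 0"
}}

```text
clock: 20.12
eef_pos: [530.4, 86.6, 46.2]
tool_rot: [3.14, -0.001, 1.396]
force: [-1.9, -0.2, 6.5]
width: 12.0
gripper_force: 59.9
```

```bash
cat > st.py <<'E'
from h import *
v=[];
s=read_state();print(s['clock'],s['eef_pos'].round(1),s['tool_rot'].round(3),s['force'].round(1),s['torque'].round(3),round(s['width'],1))
E
python3 st.py
```

```text
20.1167 [530.4  86.6  46.2] [ 3.140e+00 -1.000e-03  1.396e+00] [-1.9 -0.2  6.5] [0.017 0.46  0.017] 12.0
```

Request:
{"name": "move_arm", "arguments": {
  "targets": "-1 0 0 0 0 0 5;-1 0 0 0 0 0 5;-1 0 0 0 0 0 5;-1 0 0 0 0 0 5;-1 0 0 0 0 0 5"
}}

```text
clock: 20.53
eef_pos: [531.3, 86.2, 46.2]
tool_rot: [3.139, -0.002, 0.956]
force: [-1.0, -1.5, 4.3]
width: 11.7
gripper_force: 59.7
```

```bash
python3 st.py
```

```text
20.5333 [531.3  86.2  46.2] [ 3.139e+00 -2.000e-03  9.560e-01] [-1.  -1.5  4.3] [-0.302  0.067  0.223] 11.7
```

Request:
{"name": "move_arm", "arguments": {
  "targets": "-1 0 0 0 0 0 3;-1 0 0 0 0 0 3;-1 0 0 0 0 0 3"
}}

```text
clock: 20.78
eef_pos: [531.6, 85.9, 46.2]
tool_rot: [3.139, -0.002, 0.801]
force: [-0.1, -1.6, 4.3]
width: 11.8
gripper_force: 59.7
```

```bash
python3 st.py
```

```text
20.7833 [531.6  85.9  46.2] [ 3.139e+00 -2.000e-03  8.010e-01] [-0.1 -1.6  4.3] [-0.379  0.024  0.164] 11.8
```

Request:
{"name": "move_arm", "arguments": {
  "targets": "-1 0 0 0 0 0 2;-1 0 0 0 0 0 2;-1 0 0 0 0 0 2"
}}

```text
clock: 21.03
eef_pos: [531.8, 85.8, 46.2]
tool_rot: [3.139, -0.003, 0.697]
force: [-0.3, -1.8, 5.8]
width: 11.4
gripper_force: 59.8
```

```bash
python3 st.py
```

```text
21.0333 [531.8  85.8  46.2] [ 3.139e+00 -3.000e-03  6.970e-01] [-0.3 -1.8  5.8] [-0.434  0.048  0.202] 11.4
```

Request:
{"name": "move_arm", "arguments": {
  "targets": "-1 0 0 0 0 0 1;-1 0 0 0 0 0 1;-1 0 0 0 0 0 1;-1 0 0 0 0 0 1"
}}

```text
clock: 21.37
eef_pos: [531.9, 85.6, 46.2]
tool_rot: [3.139, -0.003, 0.628]
force: [-1.1, -1.7, 5.8]
width: 11.9
gripper_force: 59.8
```

```bash
python3 st.py
```

```text
21.3667 [531.9  85.6  46.2] [ 3.139e+00 -3.000e-03  6.280e-01] [-1.1 -1.7  5.8] [-0.418 -0.022  0.217] 11.9
```

Request:
{"name": "move_arm", "arguments": {
  "targets": "-1 0 0 0 0 0 1;-1 0 0 0 0 0 1;-1 0 0 0 0 0 1"
}}

```text
clock: 21.62
eef_pos: [531.9, 85.5, 46.1]
tool_rot: [3.139, -0.003, 0.575]
force: [-0.0, -1.9, 6.0]
width: 11.5
gripper_force: 59.8
```

```bash
python3 st.py
```

```text
21.6167 [531.9  85.5  46.1] [ 3.139e+00 -3.000e-03  5.750e-01] [-0.  -1.9  6. ] [-0.492 -0.013  0.219] 11.5
```

Request:
{"name": "move_arm", "arguments": {
  "targets": "-1 0 0 0 0 0 1;-1 0 0 0 0 0 1;-1 0 0 0 0 0 1"
}}

```text
clock: 21.87
eef_pos: [532.0, 85.5, 46.2]
tool_rot: [3.139, -0.003, 0.523]
force: [-0.2, -2.5, 5.8]
width: 11.4
gripper_force: 59.8
```

```bash
python3 st.py
python3 - <<'E'
from h import *
d=snap('top','t7'); e=ld('t6')
r=cv2.cvtColor(d['color'],cv2.COLOR_RGB2GRAY); q=cv2.cvtColor(e['color'],cv2.COLOR_RGB2GRAY)
for v in (224,225,226): print(v,'t6',q[v,300:342].tolist(),'\n t7',r[v,300:342].tolist())
E
```

```text
21.8667 [532.   85.5  46.2] [ 3.139e+00 -3.000e-03  5.230e-01] [-0.2 -2.5  5.8] [-0.48  -0.098  0.188] 11.4
224 t6 [131, 130, 131, 131, 131, 130, 130, 130, 130, 119, 105, 110, 116, 120, 137, 150, 139, 128, 131, 163, 200, 203, 186, 202, 222, 218, 215, 214, 216, 214, 190, 158, 157, 144, 126, 126, 125, 127, 127, 128, 127, 125] 
 t7 [71, 75, 105, 131, 136, 135, 136, 136, 136, 135, 135, 135, 135, 123, 108, 119, 126, 126, 132, 169, 208, 211, 194, 210, 228, 224, 221, 221, 223, 222, 198, 164, 163, 150, 130, 130, 130, 132, 132, 132, 132, 130]
225 t6 [131, 132, 131, 131, 131, 131, 131, 131, 130, 119, 108, 114, 121, 125, 139, 152, 144, 132, 133, 163, 199, 204, 188, 202, 220, 217, 216, 218, 216, 212, 188, 156, 157, 143, 125, 126, 126, 127, 130, 132, 128, 126] 
 t7 [75, 72, 88, 116, 133, 136, 136, 136, 137, 136, 136, 137, 136, 124, 109, 116, 123, 128, 134, 169, 207, 212, 196, 210, 226, 223, 223, 223, 221, 218, 192, 162, 163, 149, 130, 130, 130, 132, 135, 135, 132, 130]
226 t6 [131, 132, 132, 132, 132, 132, 132, 132, 130, 120, 104, 106, 116, 121, 128, 143, 153, 144, 136, 159, 196, 211, 199, 200, 215, 210, 209, 204, 203, 204, 182, 156, 157, 142, 123, 125, 126, 127, 131, 132, 128, 125] 
 t7 [77, 72, 72, 86, 116, 135, 137, 137, 137, 138, 137, 137, 136, 123, 110, 117, 124, 120, 121, 159, 204, 219, 207, 208, 221, 218, 216, 211, 204, 186, 164, 158, 163, 148, 128, 130, 131, 132, 136, 137, 133, 130]
```

Request:
{"name": "move_arm", "arguments": {
  "targets": "-1 0 0 0 0 0 1;-1 0 0 0 0 0 1;-1 0 0 0 0 0 1"
}}

```text
clock: 22.17
eef_pos: [532.0, 85.4, 46.2]
tool_rot: [3.139, -0.004, 0.47]
force: [0.7, -2.2, 4.9]
width: 11.7
gripper_force: 59.8
```

```bash
python3 st.py
```

```text
22.1667 [532.   85.4  46.2] [ 3.139 -0.004  0.47 ] [ 0.7 -2.2  4.9] [-0.549 -0.09   0.188] 11.7
```

Request:
{"name": "move_arm", "arguments": {
  "targets": "-1 0 0 0 0 0 1;-1 0 0 0 0 0 1"
}}

```text
clock: 22.33
eef_pos: [532.1, 85.3, 46.2]
tool_rot: [3.139, -0.004, 0.435]
force: [0.0, -2.1, 5.6]
width: 11.6
gripper_force: 59.7
```

```bash
python3 st.py
```

```text
22.3333 [532.1  85.3  46.2] [ 3.139 -0.004  0.435] [ 0.  -2.1  5.6] [-0.591 -0.102  0.259] 11.6
```

Request:
{"name": "move_arm", "arguments": {
  "targets": "-1 0 0 0 0 0 1;-1 0 0 0 0 0 1"
}}

```text
clock: 22.5
eef_pos: [532.1, 85.2, 46.2]
tool_rot: [3.139, -0.004, 0.401]
force: [-0.1, -3.0, 5.3]
width: 11.6
gripper_force: 59.8
```

```bash
python3 st.py
```

```text
22.5 [532.1  85.2  46.2] [ 3.139 -0.004  0.401] [-0.1 -3.   5.3] [-0.624 -0.149  0.22 ] 11.6
```

Request:
{"name": "move_arm", "arguments": {
  "targets": "-1 0 0 0 0 0 1;-1 0 0 0 0 0 1"
}}

```text
clock: 22.67
eef_pos: [532.1, 85.1, 46.2]
tool_rot: [3.139, -0.004, 0.366]
force: [1.9, -2.5, 5.2]
width: 11.9
gripper_force: 59.8
```

```bash
python3 st.py
```

```text
22.6667 [532.1  85.1  46.2] [ 3.139 -0.004  0.366] [ 1.9 -2.5  5.2] [-0.689 -0.09   0.23 ] 11.9
```

Run:
```python
from h import *
e8=snap('top','t8');k=-.045
def edge(g,lo,hi,level):
    for i in range(lo,hi):
        if (g[i]-level)*(g[i+1]-level)<=0: return i+(level-g[i])/(g[i+1]-g[i]+1e-9)
for tag in ('t6','t7','t8'):
    d=ld(tag);g=cv2.cvtColor(d['color'],cv2.COLOR_RGB2GRAY).astype(float)
    out=[]
    for v in (222,223,224,225,226,227):
        s=g[v,316:322];
        us=edge(g[v],307,317,g[v,303:309].mean()-10) ; up=edge(g[v],316,321,170)
        ys=atzk(d,us,v,41,k)[1];yp=atzk(d,up,v,48,k)[1];out.append((round(us,2),round(up,2),round(ys-yp,2)))
    print(tag,out)
print(cv2.cvtColor(e8['color'],cv2.COLOR_RGB2GRAY)[222:228,308:324])
```

```text
t6 [(np.float64(308.76), np.float64(318.87), np.float64(21.97)), (np.float64(308.85), np.float64(319.06), np.float64(22.16)), (np.float64(308.88), np.float64(319.19), np.float64(22.38)), (np.float64(308.83), np.float64(319.19), np.float64(22.48)), (np.float64(308.83), np.float64(319.3), np.float64(22.7)), (np.float64(309.01), np.float64(319.45), np.float64(22.64))]Traceback (most recent call last):
  File "<stdin>", line 12, in <module>
TypeError: type NoneType doesn't define __round__ method
```

Request:
{"name": "move_arm", "arguments": {
  "targets": "-1 0 0 0 0 0 1;-1 0 0 0 0 0 1"
}}

```text
clock: 22.88
eef_pos: [532.1, 85.1, 46.2]
tool_rot: [3.139, -0.004, 0.331]
force: [0.4, -3.3, 5.1]
width: 11.7
gripper_force: 59.9
```

```bash
python3 st.py
```

```text
22.8833 [532.1  85.1  46.2] [ 3.139 -0.004  0.331] [ 0.4 -3.3  5.1] [-0.703 -0.139  0.301] 11.7
```

Request:
{"name": "move_arm", "arguments": {
  "targets": "-1 0 0 0 0 0 1"
}}

```text
clock: 22.97
eef_pos: [532.2, 85.0, 46.2]
tool_rot: [3.139, -0.004, 0.313]
force: [0.3, -3.4, 5.3]
width: 11.7
gripper_force: 59.9
```

```bash
python3 st.py
```

```text
22.9667 [532.2  85.   46.2] [ 3.139 -0.004  0.313] [ 0.3 -3.4  5.3] [-0.755 -0.14   0.277] 11.7
```

Request:
{"name": "move_arm", "arguments": {
  "targets": "-1 0 0 0 0 0 1"
}}

```text
clock: 23.05
eef_pos: [532.2, 85.0, 46.2]
tool_rot: [3.139, -0.004, 0.296]
force: [-0.2, -3.6, 6.3]
width: 11.7
gripper_force: 59.9
```

```bash
python3 st.py
```

```text
23.05 [532.2  85.   46.2] [ 3.139 -0.004  0.296] [-0.2 -3.6  6.3] [-0.734 -0.111  0.31 ] 11.7
```

Request:
{"name": "move_arm", "arguments": {
  "targets": "-1 0 0 0 0 0 1"
}}

```text
clock: 23.13
eef_pos: [532.2, 85.0, 46.2]
tool_rot: [3.139, -0.004, 0.278]
force: [-0.4, -3.1, 5.5]
width: 11.7
gripper_force: 59.9
```

```bash
python3 st.py
```

```text
23.1333 [532.2  85.   46.2] [ 3.139 -0.004  0.278] [-0.4 -3.1  5.5] [-0.758 -0.136  0.28 ] 11.7
```

Request:
{"name": "move_arm", "arguments": {
  "targets": "-1 0 0 0 0 0 1"
}}

```text
clock: 23.22
eef_pos: [532.2, 84.9, 46.1]
tool_rot: [3.139, -0.004, 0.261]
force: [1.2, -3.3, 7.2]
width: 11.7
gripper_force: 59.9
```

```bash
python3 st.py
```

```text
23.2167 [532.2  84.9  46.1] [ 3.139 -0.004  0.261] [ 1.2 -3.3  7.2] [-0.776 -0.116  0.344] 11.7
```

```bash
python3 - <<'E'
from h import *
np.set_printoptions(linewidth=250)
snap('top','t9')
for t in ('t6','t7','t8','t9'):
    g=cv2.cvtColor(ld(t)['color'],cv2.COLOR_RGB2GRAY)
    print(t);print(g[220:230,306:324])
E
python3 st.py
```

```text
t6
[[129 128 127 113  81  65  83 126 153 146 133 131 137 173 199 191 188 203]
 [129 129 128 113  83  66  77 122 151 145 133 131 137 177 203 192 188 202]
 [129 130 129 116  93  84  85 113 139 138 131 131 136 175 203 192 186 202]
 [130 130 130 118  99 100 103 110 127 135 130 127 131 168 204 201 183 201]
 [130 130 130 119 105 110 116 120 137 150 139 128 131 163 200 203 186 202]
 [131 131 130 119 108 114 121 125 139 152 144 132 133 163 199 204 188 202]
 [132 132 130 120 104 106 116 121 128 143 153 144 136 159 196 211 199 200]
 [132 132 131 122 104  98  97 115 143 154 156 147 136 153 191 214 205 183]
 [132 132 132 122 101  82  79 105 141 154 155 145 135 148 188 214 213 197]
 [133 133 132 126 102  76  73 105 141 155 156 154 144 140 180 214 217 217]]
t7
[[133 133 133 133 133 133 132 118 116 133 135 136 142 180 207 198 196 211]
 [134 133 134 133 134 134 133 119 110 127 134 134 141 183 211 198 195 210]
 [135 134 135 134 134 135 134 120 104 111 116 118 127 177 210 200 194 210]
 [135 135 135 134 135 135 135 121 107 113 115 115 127 173 211 209 191 209]
 [136 136 136 135 135 135 135 123 108 119 1
[... 1311 characters left out ...]
09]
 [135 135 135 135 134 135 135 135 131 116 103 113 124 174 209 200 189 203]
 [135 136 136 135 135 135 135 135 133 118 108 115 117 162 207 209 188 206]
 [136 136 136 136 136 135 136 136 134 120 113 124 122 157 204 211 194 211]
 [136 136 137 137 137 137 137 137 136 121 112 120 114 140 191 211 197 210]
 [137 138 138 138 137 138 137 137 136 123 111 118 115 143 193 218 209 210]
 [136 138 138 137 137 138 138 138 137 124 112 124 131 154 196 221 221 202]
 [136 137 137 138 137 138 138 138 137 126 120 134 136 151 192 222 222 207]
 [134 138 138 138 137 139 139 138 139 127 124 145 148 144 187 222 224 223]]
23.2667 [532.2  84.9  46.1] [ 3.139 -0.004  0.26 ] [-0.4 -3.4  7.3] [-0.726 -0.07   0.252] 11.2
```

Torque and images agree: first contact was at tool yaw ≈0.447, so the plunger is now about 2.8 mm in, which is too far. I'll back well off and come up again to yaw ≈0.314.

Request:
{"name": "move_arm", "arguments": {
  "targets": "-1 0 0 0 0 0 -6;-1 0 0 0 0 0 -7;-1 0 0 0 0 0 -7;-1 0 0 0 0 0 -6;-1 0 0 0 0 0 -6"
}}

```text
clock: 23.68
eef_pos: [531.6, 86.0, 46.1]
tool_rot: [3.139, -0.003, 0.824]
force: [-1.0, -1.2, 6.8]
width: 11.7
gripper_force: 59.9
```

```bash
python3 st.py
```

```text
23.6833 [531.6  86.   46.1] [ 3.139e+00 -3.000e-03  8.240e-01] [-1.  -1.2  6.8] [-0.258  0.141 -0.246] 11.7
```

Request:
{"name": "move_arm", "arguments": {
  "targets": "-1 0 0.15 0 0 0 0;-1 0 0 0 0 0 7;-1 0 0 0 0 0 7;-1 0 0 0 0 0 7;-1 0 0 0 0 0 1"
}}

```text
clock: 24.1
eef_pos: [532.1, 85.2, 46.1]
tool_rot: [3.141, -0.002, 0.431]
force: [-1.5, -0.7, 9.3]
width: 11.6
gripper_force: 60.2
```

```bash
python3 st.py
```

```text
24.1 [532.1  85.2  46.1] [ 3.141e+00 -2.000e-03  4.310e-01] [-1.5 -0.7  9.3] [-0.242  0.286  0.267] 11.6
```

Request:
{"name": "move_arm", "arguments": {
  "targets": "-1 0 0 0 0 0 1;-1 0 0 0 0 0 1"
}}

```text
clock: 24.27
eef_pos: [532.2, 85.1, 46.1]
tool_rot: [3.141, -0.002, 0.401]
force: [-1.8, -0.9, 9.0]
width: 11.7
gripper_force: 60.1
```

```bash
python3 st.py
```

```text
24.2667 [532.2  85.1  46.1] [ 3.141e+00 -2.000e-03  4.010e-01] [-1.8 -0.9  9. ] [-0.36   0.357  0.177] 11.7
```

Request:
{"name": "move_arm", "arguments": {
  "targets": "-1 0 0 0 0 0 1;-1 0 0 0 0 0 1"
}}

```text
clock: 24.43
eef_pos: [532.2, 85.1, 46.1]
tool_rot: [3.141, -0.003, 0.366]
force: [-2.6, -1.7, 7.5]
width: 11.7
gripper_force: 60.1
```

```bash
python3 st.py
```

```text
24.4333 [532.2  85.1  46.1] [ 3.141e+00 -3.000e-03  3.660e-01] [-2.6 -1.7  7.5] [-0.368  0.352  0.28 ] 11.7
```

Request:
{"name": "move_arm", "arguments": {
  "targets": "-1 0 0 0 0 0 1"
}}

```text
clock: 24.52
eef_pos: [532.2, 85.0, 46.1]
tool_rot: [3.141, -0.003, 0.349]
force: [-0.8, -1.5, 7.2]
width: 11.8
gripper_force: 60.1
```

```bash
python3 st.py
```

```text
24.5167 [532.2  85.   46.1] [ 3.141e+00 -3.000e-03  3.490e-01] [-0.8 -1.5  7.2] [-0.367  0.307  0.254] 11.8
```

Request:
{"name": "move_arm", "arguments": {
  "targets": "-1 0 0 0 0 0 1"
}}

```text
clock: 24.6
eef_pos: [532.2, 85.0, 46.1]
tool_rot: [3.141, -0.002, 0.331]
force: [-1.6, -1.3, 7.9]
width: 11.4
gripper_force: 60.1
```

```bash
python3 st.py
```

```text
24.6 [532.2  85.   46.1] [ 3.141e+00 -2.000e-03  3.310e-01] [-1.6 -1.3  7.9] [-0.337  0.267  0.271] 11.4
```

Request:
{"name": "move_arm", "arguments": {
  "targets": "-1 0 0 0 0 0 1.2;-1 0 0 0 0 0 0"
}}

```text
clock: 24.77
eef_pos: [532.3, 84.9, 46.1]
tool_rot: [3.141, -0.003, 0.31]
force: [-2.7, -1.5, 9.3]
width: 11.6
gripper_force: 60.1
```

```bash
python3 st.py
python3 - <<'E'
from h import *
snap('top','t10')
E
```

```text
24.7667 [532.3  84.9  46.1] [ 3.141e+00 -3.000e-03  3.100e-01] [-2.7 -1.5  9.3] [-0.381  0.284  0.192] 11.6
```

Request:
{"name": "move_arm", "arguments": {
  "targets": "0.2 0 0 0 0 0 0;0.2 0 0 0 0 0 0;0.2 0 0 0 0 0 0;0.2 0 0 0 0 0 0;0.2 0 0 0 0 0 0"
}}

```text
clock: 25.23
eef_pos: [531.0, 85.5, 44.5]
tool_rot: [-3.141, 0.0, 0.311]
force: [0.2, -0.7, -0.4]
width: 51.4
gripper_force: 0.0
```

Request:
{"name": "move_arm", "arguments": {
  "targets": "0.2 0 0 -2 0 0 0;0.2 0 0 -3 0 0 0;0.2 0 0 -3 0 0 0;0.2 0 0 -3 0 0 0;0.2 0 0 0 0 0 0"
}}

```text
clock: 25.65
eef_pos: [534.8, 84.9, 159.5]
tool_rot: [3.14, -0.009, 0.31]
force: [0.1, -0.1, -0.1]
width: 51.6
gripper_force: 0.0
```

Request:
{"name": "move_arm", "arguments": {
  "targets": "0.2 -4 0 0 0 0 0;0.2 -4 0 0 0 0 0;0.2 0 0 0 0 0 0"
}}

```text
clock: 25.9
eef_pos: [443.2, 58.6, 152.9]
tool_rot: [-3.136, 0.013, 0.306]
force: [-1.5, -0.3, 0.1]
width: 51.2
gripper_force: 0.0
```

```bash
python3 st.py
python3 - <<'E'
from h import *
np.set_printoptions(linewidth=250)
snap('top','t11');snap('wrist','w11')
for t in ('t10','t11'):
    g=cv2.cvtColor(ld(t)['color'],cv2.COLOR_RGB2GRAY); print(g[221:229,306:324])
# bar direction in wrist view (knob top dark blob)
d=ld('w11');g=cv2.cvtColor(d['color'],cv2.COLOR_RGB2GRAY);p=projk(d,[531,85.5,90],-.045)[0];u,v=p.astype(int);print(p)
for t in ('w6','w11'):
    d=ld(t);g=cv2.cvtColor(d['color'],cv2.COLOR_RGB2GRAY);u,v=projk(d,[531,85.5,90],-.045)[0].astype(int)
    m=(g[v-60:v+60,u-60:u+60]<45).astype(np.uint8);n,l,s,c=cv2.connectedComponentsWithStats(m)
    i=l[60,60] or 1+s[1:,4].argmax();pts=np.argwhere(l==i)[:,::-1].astype(np.float32)+[u-60,v-60]
    W=np.array([atzk(d,*q,85,-.045)[:2] for q in pts]);C=np.cov((W-W.mean(0)).T);w,V=np.linalg.eigh(C);print(t,W.mean(0),np.sqrt(w),np.arctan2(V[1,1],V[0,1]),len(pts))
E
```

```text
25.9 [443.2  58.6 152.9] [-3.136  0.013  0.306] [-1.5 -0.3  0.1] [ 0.036  0.09  -0.003] 51.2
[[134 133 134 134 134 134 134 133 123 108 113 128 140 182 209 199 194 209]
 [134 135 134 135 134 134 134 133 124 106 102 113 123 173 209 200 189 204]
 [135 135 135 135 135 135 135 135 128 112 107 114 117 161 207 209 188 206]
 [136 136 136 136 135 136 136 135 130 118 118 125 123 156 204 211 194 210]
 [136 136 137 137 137 136 136 136 131 119 118 126 121 141 192 211 196 211]
 [137 137 137 137 138 137 137 136 132 117 112 116 113 142 193 218 208 211]
 [135 138 138 138 138 138 138 137 135 120 114 125 130 154 196 221 220 202]
 [135 138 138 137 138 138 138 137 135 125 131 144 137 150 192 221 222 207]]
[[133 133 133 132 133 132 133 132 121 106 111 127 139 179 206 196 191 206]
 [133 133 133 133 133 133 133 132 123 105 101 112 122 172 206 197 186 201]
 [133 134 135 134 133 133 133 133 125 110 106 113 115 159 204 206 185 202]
 [135 135 134 134 134 134 133 134 128 116 116 124 122 155 201 208 191 208]
 [134 135 135 135 135 135 135 134 130 118 117 124 119 139 188 208 193 207]
 [136 136 137 136 135 136 136 135 131 116 111 115 112 140 190 215 205 208]
 [136 136 137 136 136 136 136 135 133 118 111 123 129 152 193 219 217 199]
 [136 136 136 137 136 136 136 136 134 124 129 143 136 148 189 219 220 204]]
[324.26981837  90.47270486]
w6 [530.73847834  92.14261178] [ 6.54323107 12.62239121] 1.3969340242951138 2580
w11 [531.21108044  86.37031191] [ 6.79580325 11.14299147] -2.8140506257441795 2906
```

The carriage held still through the release. The bar's measured angle is worth checking from the same viewpoint I used before.

Request:
{"name": "move_arm", "arguments": {
  "targets": "0.2 4 0 0.7 0 0 0;0.2 4 0 0.7 0 0 0;0.2 0 0 0 0 0 0;0.2 0 0 0 0 0 0;0.2 0 0 0 0 0 0"
}}

```text
clock: 26.42
eef_pos: [531.3, 85.1, 140.0]
tool_rot: [3.141, 0.001, 0.311]
force: [-0.7, -0.2, 0.2]
width: 50.8
gripper_force: 0.0
```

```bash
python3 st.py
python3 - <<'E'
from h import *
snap('wrist','w12')
for t in ('w6','w12'):
  for th in (30,38,45):
    d=ld(t);g=cv2.cvtColor(d['color'],cv2.COLOR_RGB2GRAY);u,v=projk(d,[531,85.5,90],-.045)[0].astype(int)
    m=(g[v-60:v+60,u-60:u+60]<th).astype(np.uint8);n,l,s,c=cv2.connectedComponentsWithStats(m)
    i=l[60,60] or 1+s[1:,4].argmax()
    # left/right edges of the bar's near half, straight lines
    rows=[r for r in range(120) if (l[r]==i).any()];r1=max(rows);E=[]
    for r in range(r1-22,r1-3):
        x=np.where(l[r]==i)[0];a0=atzk(d,x.min()+u-60,r+v-60,90,-.045)[:2];b0=atzk(d,x.max()+u-60,r+v-60,90,-.045)[:2];E.append((*a0,*b0))
    E=np.array(E);print(t,th,[round(np.arctan(np.polyfit(E[:,0+j],E[:,1+j],1)[0]) if t!='w6' else np.pi/2-np.arctan(np.polyfit(E[:,1+j],E[:,0+j],1)[0]),3) for j in (0,2)])
E
```

```text
26.4167 [531.3  85.1 140. ] [3.141e+00 1.000e-03 3.110e-01] [-0.7 -0.2  0.2] [-0.06   0.079 -0.076] 50.8
w6 30 [np.float64(1.402), np.float64(1.389)]
w6 38 [np.float64(1.386), np.float64(1.403)]
w6 45 [np.float64(1.414), np.float64(1.403)]
w12 30 [np.float64(0.319), np.float64(0.319)]
w12 38 [np.float64(0.417), np.float64(0.305)]
w12 45 [np.float64(0.374), np.float64(0.279)]
```

```bash
python3 -c "
from h import *
print(order.finish_job())"
```

```text
the job is handed in; nothing more can be done
None
```

I handed the job in at about 26 s: the thick spacer stands square against the target plate, and the plunger is pressed in about 2 mm (about 6 N, estimated from knob torque and images, not measured directly). I went too far once (about 2.8 mm), so I backed well off and came up again; the last turn was clockwise, and the carriage did not move when I let go.

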